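# Pack the florist's kit tray

## Robot

A 6-joint arm with a two-finger parallel gripper is mounted at the origin on the work surface. World frame = base frame: x ahead of the robot, y to its left, z up, the work surface at z = 0. Lengths are in m, angles in degrees, forces in N, time in s.
With the tool pointing down it reaches from about 0.35 to 0.875 m from the base axis. Payload 4.2 kg.
Tool frame: the origin (TCP) lies at the very end of the fingers, on their centre line; the grasp point (between the pads) lies 19 mm behind it (tcp_to_grasp is the z of the grasp point in the tool frame, in m); z points along the fingers, y is the direction in which the jaws open and shut (so a half turn about z gives the same grasp; the last joint's range is limited). The gripper opens to 87 mm and grips with 3 to 60 N. Pads are 19 mm wide; open, the fingers measure 117 mm over their backs; the gripper's body (75 mm by 190 mm) begins 51 mm behind the grasp point.
Start: joints at [90.103, 22.042, 0.453, 0, -68.411, -14.817], TCP at [0.159, 0.604, 0.192] pointing down, gripper open.
Joint ranges: [-179.83, 179.83], [-69.29, 118.12], [-61.27, 80.66], [-181.25, 117.63], [-171.15, -9.14], [-177.46, 177.46]. Speed limits (degrees/s): [159.86, 159.86, 180, 180, 180, 180].

## Interface

Orientations are given as a 3x3 rotation matrix whose columns are the frame's x, y, z axes.
In Python, from station import sense, capture, camera_params, finish_job, tcp_to_grasp gives the robot as it stands.
- The arm moves only by the shell command python3 -m inch 'ROWS'. ROWS is JSON, a list of rows, each an object of numbers: "jaw": the closure in counts, from 0 (fully open) to 255 (shut); "x", "y", "z": the shift along the world's x, y, z normalised to -1 to 1, where 1 is 0.06 m; "ax", "ay", "az": the turn, a rotation vector about the world's x, y, z normalised to -1 to 1, where 1 is 10 degrees. A call has 1 to 12 rows; each row shifts and turns the pose as measured when the row begins; what a row does not reach is not made up. A row lasts 1/8 s, in which the tool goes at most 62.5 mm and 10.7 degrees, less where a joint would pass 70% of its speed; a pose out of reach is approached as far as the arm can. A call with a number of a shift or a turn outside -1 to 1 is refused whole. A call with a gripper value outside its range is refused whole. The fingers move at their own pace and stop on an object; the grip force is fixed at half the most. Time passes only in rows, so rows that do not move let the fingers close. It gives the time, the measured TCP pose, the force and the opening at its end, in the units of the state.
- sense(): the state, without advancing time (a new reading comes with each control period).
- capture(name): name is "side" or "top"; returns the picture (400x640x3 uint8, red, green, blue); there is no depth.
- camera_params(name): a dict with "vfov" (degrees; the focal length in pixels is half the picture's height over the tangent of half this angle, whatever the lens; pixels are square), "cx", "cy" (the principal point, pixels), "R" (3x3) and "t" (3): a world point X has camera coordinates R X + t. Camera axes: x right, y down, z forward; pixel columns grow to the right and rows downward; lengths in m; the calibration is good to about 2 mm. A picture is of the moment at which its call begins. camera_params takes no time and is no camera call.
- finish_job(): hands the job in, once; it reports no verdict.
The state is a dict: "time_s": time; "joints": joint angles; "joint_velocities": joint speeds; "effort": joint torques, N m; "tcp_pos": TCP position; "ee_rot": TCP orientation; "wrist_force": force on the tool from outside, world axes, zero at the start; "moment": the same for the moment, N m; "gripper_width": opening from 0.0 (shut) to 1.0 (fully open).
Only numpy, scipy, OpenCV 4.12 (cv2) and the standard library are available. Lean on these libraries where they do the work, as an engineer would, in place of code of your own. Each camera call takes 0.05 s, during which the arm holds its last target.

## Task

Pack the florist's kit lying around the foam-lined tray: put the tan jute twine, the round pin-holder cup, the closed red knife and the blue pin case each into the foam cavity cut to its outline, upright or flat as they stand now and sitting fully down on the cavity's floor (the twine over its post). The green wire reel and the square pin-holder cup do not belong to this kit: leave them where they are.

Things in the scene. Friction and masses are not known exactly. Their poses are not given: they have to be found in the camera images.
- twine: Spool of natural tan jute twine standing on end: cylinder 62 mm across, 56 mm tall, with an open hole 32 mm across right through its axis (cardboard core). About 90 g. Origin: centre of its underside, z up the axis.
- round_cup: Round pin-holder cup for flower stems: black cup 49 mm across, 32 mm tall, brass pins inside below the rim. About 200 g. Origin: centre of its underside, z up.
- knife: Closed folding florist's knife with red handle and steel bolster, lying on its flat side: 110 mm long (its x; bolster at +x), 23 mm wide (its y), 20 mm high, rounded ends, parallel sides. About 90 g. Origin: centre of its underside, z up.
- pin_case: Blue rectangular case with a clear window and pearl-headed pins inside, shut: 84 long (its x) x 36 wide (its y) x 26 mm high. About 60 g. Origin: centre of its underside, z up.
- cavity_twine: Fixed black foam inlay 134 (its x) x 90 (its y) x 16 mm; origin: centre of its underside. Cavity in its middle, 8 mm deep; yellow floor 8 mm above the origin; no room for fingertips beside the thing in it. Round, 74 mm across, with a wooden post in its centre, 18 mm across, 22 mm tall from the floor, that goes into the twine's hole. The four inlays lie 2 x 2, in any order, in a wooden tray 282 x 194 mm, rim 24 mm high.
- cavity_cup: Fixed black foam inlay 134 (its x) x 90 (its y) x 16 mm; origin: centre of its underside. Cavity in its middle, 8 mm deep; yellow floor 8 mm above the origin; no room for fingertips beside the thing in it. Plain round, 60 mm across. Hold the cup 10 mm or more above its underside.
- cavity_knife: Fixed black foam inlay 134 (its x) x 90 (its y) x 16 mm; origin: centre of its underside. Cavity in its middle, 8 mm deep; yellow floor 8 mm above the origin; no room for fingertips beside the thing in it. Long slot 121 (x) x 34 mm (y) with cut corners. Hold the knife by its upper half, 9 mm or more above its underside. The knife may lie either way round.
- cavity_pins: Fixed black foam inlay 134 (its x) x 90 (its y) x 16 mm; origin: centre of its underside. Cavity in its middle, 8 mm deep; yellow floor 8 mm above the origin; no room for fingertips beside the thing in it. Rectangle 95 (x) x 47 mm (y). Hold the case 10 mm or more above its underside. The case may lie either way round.
- wire_reel: Reel of dark green florist's wire standing on end, closed green end discs with no hole: 62 mm across, 56 mm tall, 250 g. Not part of the kit: leave it. Origin: centre of its underside, z up.
- square_cup: Square pin-holder cup, black, brass pins inside below the rim: 50 x 50 x 32 mm, 280 g. Not part of the kit: leave it. Origin: centre of its underside, z up.

How it is judged (in metres and radians):
At the end, for the whole second after the job is handed in: Each of the twine, the round cup, the knife and the pin case is within 10 mm (seen from above) of the centre of its own cavity, its underside less than 3 mm above the cavity floor, tilted less than 0.1 rad and at rest; the wire reel and the square cup are within 30 mm of where they started (horizontal distance between twine and cavity_twine below 0.01 m and z of twine in the frame of cavity_twine below 0.011 m and angle between each of twine, round_cup, knife, pin_case's own z axis and vertical below 0.1 rad and linear speed of each of twine, round_cup, knife, pin_case below 0.02 m/s and horizontal distance between round_cup and cavity_cup below 0.01 m and z of round_cup in the frame of cavity_cup below 0.011 m and horizontal distance between knife and cavity_knife below 0.01 m and z of knife in the frame of cavity_knife below 0.011 m and horizontal distance between pin_case and cavity_pins below 0.01 m and z of pin_case in the frame of cavity_pins below 0.011 m and distance of each of wire_reel, square_cup from where it was at the start of the episode below 0.03 m); the robot touches nothing.
It fails at once if the green wire reel or the square cup is moved 30 mm or more (distance of any of wire_reel, square_cup from where it was at the start of the episode above 0.03 m).
It also fails if it takes over 104 s, if anything falls off the work surface, if the arm or the gripper's body presses on something with over 40 N, if the wrist force passes 120 N, or if a joint passes its speed limit or range.

## Working session

There is one attempt and no reset: what is moved stays moved. The work goes in short steps, Python scripts to look and compute and a shell command to move; the robot and the scene stay as the last step left them, time stands still between calls to the robot, and variables do not carry over. Pictures are saved under pics/ and viewed, and the job is handed in when it is done.

```bash
mkdir -p pics; ls; python3 - <<'E'
from station import *
import cv2
s=sense();print(s)
for n in("top","side"):
    im=capture(n);cv2.imwrite(f"pics/{n}0.png",im[:,:,::-1]);print(camera_params(n))
print(tcp_to_grasp)
E
```

```text
pics
{'time_s': 0.0, 'joints': array([ 9.01048987e+01,  2.20896079e+01,  3.79406980e-01, -2.99744892e-02,
       -6.84116558e+01, -1.48156077e+01]), 'joint_velocities': array([-0.08433147,  0.03298282, -0.075862  , -0.00376393,  0.03565229,
       -0.12003428]), 'effort': array([-3.87525124e-04, -3.90666997e+01,  1.87405872e+01,  4.21982959e+00,
        1.10755194e-02, -1.91573922e-04]), 'tcp_pos': array([0.15853086, 0.60385862, 0.19116674]), 'ee_rot': array([[ 9.67171295e-01, -2.54124875e-01, -4.82560463e-04],
       [-2.54125323e-01, -9.67168958e-01, -2.12763971e-03],
       [ 7.39686756e-05,  2.18042289e-03, -9.99997620e-01]]), 'wrist_force': array([ 0.09448141, -0.35143455,  0.73090922]), 'moment': array([-0.01370485,  0.00822695, -0.01916685]), 'gripper_width': 1.0005427435320182}
{'vfov': 48.78196027688902, 'cx': 331.9209412159883, 'cy': 199.8195624523481, 'R': array([[-0.07482528, -0.99718813, -0.00412444],
       [-0.97103765,  0.07380294, -0.22724218],
       [ 0.2269076 , -0.01299847, -0.97382954]]), 't': array([0.02558853, 0.54512918, 1.20938931])}
{'vfov': 43.16242442372194, 'cx': 310.0010850333965, 'cy': 209.02955248279616, 'R': array([[-0.94883936, -0.31571937, -0.00501533],
       [-0.21946872,  0.67082801, -0.70839485],
       [ 0.2270184 , -0.6710522 , -0.70579855]]), 't': array([0.51678661, 0.15002469, 1.12370688])}
-0.0187
```

View pics/top0.png

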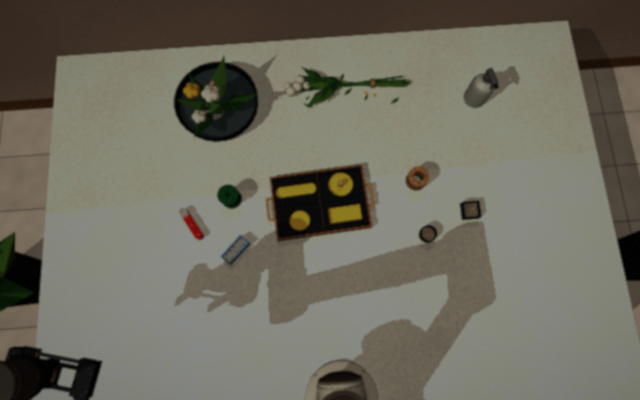

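View pics/side0.png

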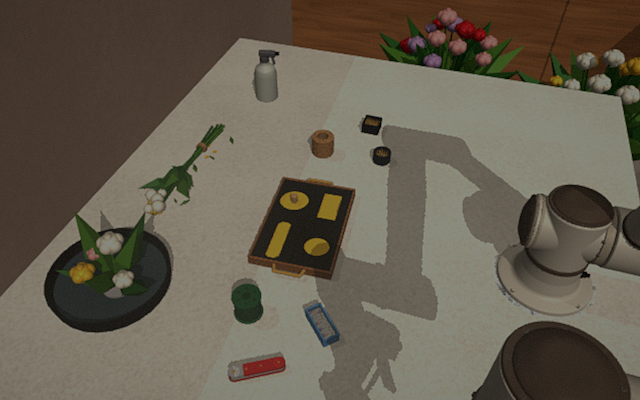

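```bash
python3 - <<'E'
import cv2,numpy as np
t=cv2.imread("pics/top0.png");s=cv2.imread("pics/side0.png")
a=cv2.resize(t[155:275,170:490],None,fx=2.5,fy=2.5,interpolation=cv2.INTER_CUBIC)
b=cv2.resize(s[105:385,220:400],(514,800)[::1],interpolation=cv2.INTER_CUBIC)
b=cv2.resize(s[105:385,220:400],(385,600),interpolation=cv2.INTER_CUBIC)
cv2.imwrite("pics/ta.png",cv2.convertScaleAbs(a,alpha=1.5));cv2.imwrite("pics/sa.png",cv2.convertScaleAbs(b,alpha=1.5))
E
```

```text
(no output)
```

View pics/ta.png

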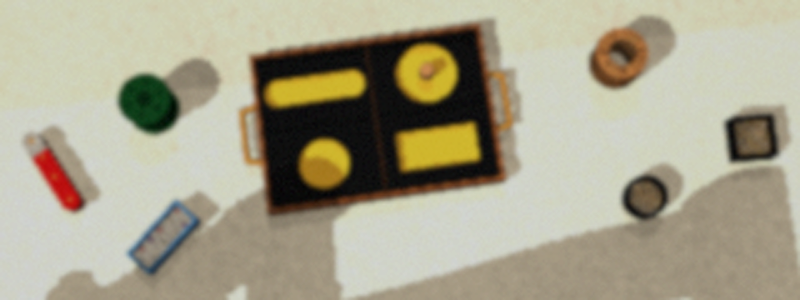

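View pics/sa.png

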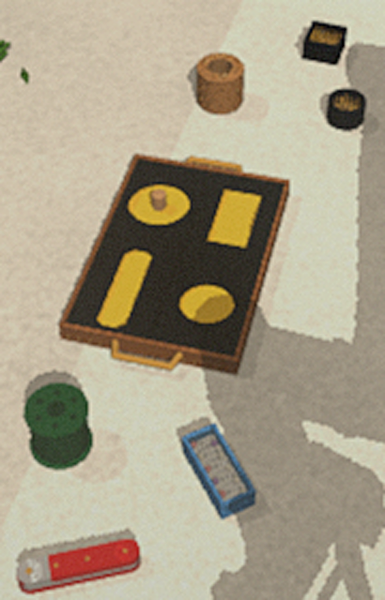

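```bash
cat > h.py <<'E'
import cv2,numpy as np
from station import *
def ray(n,uv,z):
    p=camera_params(n);f=200/np.tan(np.radians(p['vfov'])/2)
    R=np.array(p['R']);t=np.array(p['t']);C=-R.T@t
    d=R.T@np.array([(uv[0]-p['cx'])/f,(uv[1]-p['cy'])/f,1]);return C+d*(z-C[2])/d[2]
def proj(n,X):
    p=camera_params(n);f=200/np.tan(np.radians(p['vfov'])/2)
    c=np.array(p['R'])@X+np.array(p['t']);return np.array([f*c[0]/c[2]+p['cx'],f*c[1]/c[2]+p['cy']])
def tri(u1,u2):
    A=[];b=[]
    M=np.zeros((3,3));v=np.zeros(3)
    for n,u in(("top",u1),("side",u2)):
        a=ray(n,u,0);c=ray(n,u,.3);d=(c-a)/np.linalg.norm(c-a);P=np.eye(3)-np.outer(d,d);M+=P;v+=P@a
    return np.linalg.solve(M,v)
def masks(im):
    h=cv2.cvtColor(im,cv2.COLOR_BGR2HSV);H,S,V=[h[:,:,i].astype(int) for i in range(3)]
    return dict(yellow=(H>20)&(H<35)&(S>140)&(V>70),red=((H<6)|(H>174))&(S>150)&(V>60),blue=(H>95)&(H<125)&(S>90),
      green=(H>50)&(H<90)&(S>90),tan=(H>5)&(H<20)&(S>90)&(V>50),black=(V<45))
def comps(m,mina=25):
    n,l,st,c=cv2.connectedComponentsWithStats(m.astype(np.uint8),connectivity=8)
    return [(i,st[i][4],c[i],st[i][:4]) for i in range(1,n) if st[i][4]>=mina],l
E
python3 - <<'E'
from h import *
roi={"top":(165,150,500,285),"side":(215,100,405,390)}
for n in roi:
    im=cv2.imread(f"pics/{n}0.png");x0,y0,x1,y1=roi[n];k=np.zeros(im.shape[:2],bool);k[y0:y1,x0:x1]=1
    for c,m in masks(im).items():
        for i,a,cc,bb in comps(m&k)[0]: print(n,c,a,cc.round(1),bb)
E
```

```text
top yellow 403 [340.4 184. ] [329 173  24  23]
top yellow 415 [295.9 189.9] [277 183  39  15]
top yellow 491 [345.2 213.2] [329 204  33  19]
top yellow 179 [301.  216.7] [291 211  19  16]
top red 191 [193.  226.7] [184 215  19  24]
top blue 42 [239.4 252.3] [229 242  20  22]
top green 362 [229.1 196. ] [218 186  23  22]
top tan 765 [325.5 200.5] [266 164 109  77]
top tan 369 [417.4 177.6] [407 166  23  24]
top tan 32 [340.8 182.9] [338 180   7   7]
top tan 128 [471.1 209.4] [465 203  13  14]
top tan 85 [428.2 232.7] [423 228  11  11]
top black 3517 [317.8 202.8] [272 167  98  72]
top black 343 [229.6 196.1] [219 186  22  21]
top black 135 [469.7 209.9] [461 201  20  18]
top black 40 [432.2 229.7] [425 226  12  12]
top black 38 [423.1 237.1] [420 230  10  12]
side yellow 334 [294.3 200.8] [280 191  29  19]
side yellow 448 [329.3 206.5] [317 193  25  28]
side yellow 454 [278.1 239.5] [266 222  25  36]
side yellow 304 [315.9 246. ] [304 238  25  18]
side red 477 [263.4 365.6] [243 357  42  19]
side red 51 [257.1 375.8] [233 370  50  12]
side blue 261 [321.1 325.1] [306 303  33  44]
side green 392 [246.2 296.2] [232 284  29  26]
side green 59 [250.5 317.7] [235 305  28  18]
side tan 70 [371.6 122.1] [365 118  15   8]
side tan 541 [322.3 143.4] [312 130  22  28]
side tan 57 [381.4 152.9] [376 149  12   8]
side tan 1399 [298.  239.6] [248 177 107 101]
side tan 61 [293.8 197.8] [290 193   8  11]
side black 218 [371.  125.6] [362 115  20  20]
side black 206 [381.3 156.5] [373 147  18  18]
side black 4218 [304.  225.7] [251 179 102  92]
side black 33 [245.7 295.5] [242 293   8   6]
side black 212 [248.4 312.3] [235 301  28  21]
```

```bash
cat >> h.py <<'E'
def hull(m,box):
    x0,y0,x1,y1=box;k=np.zeros(m.shape,bool);k[y0:y1,x0:x1]=1
    ys,xs=np.nonzero(m&k);hl=cv2.convexHull(np.stack([xs,ys],1).astype(np.float32));M=cv2.moments(hl)
    return np.array([M['m10']/M['m00'],M['m01']/M['m00']]),hl[:,0]
E
python3 - <<'E'
from h import *
T=cv2.imread("pics/top0.png");S=cv2.imread("pics/side0.png");mt=masks(T);ms=masks(S)
yt=mt['yellow']|mt['tan']&0; HT=cv2.cvtColor(T,cv2.COLOR_BGR2HSV).astype(int);HS=cv2.cvtColor(S,cv2.COLOR_BGR2HSV).astype(int)
ly=lambda h:(h[:,:,0]>16)&(h[:,:,0]<36)&(h[:,:,1]>120)&(h[:,:,2]>45)
YT,YS=ly(HT),ly(HS)
cav={'twine':((327,171,355,198),(278,189,311,212)),'knife':((275,181,318,199),(264,220,293,260)),'pins':((327,202,364,224),(315,191,344,223)),'cup':((287,207,313,232),(302,235,331,258))}
for k,(a,b) in cav.items():
    u,ha=hull(YT,a);v,hb=hull(YS,b);X=tri(u,v)
    print('cav',k,u.round(1),v.round(1),cv2.contourArea(ha),'tri',X.round(4),'top z.018',ray('top',u,.018)[:2].round(4),'side',ray('side',v,.018)[:2].round(4))
obj={'twine':(mt['tan']|mt['black'],(405,164,432,192),ms['tan']|ms['black'],(308,128,337,161),.028),
'cup':(mt['tan']|mt['black'],(416,222,441,244),ms['tan']|ms['black'],(370,145,393,168),.016),
'sq':(mt['tan']|mt['black'],(458,198,484,221),ms['tan']|ms['black'],(360,112,384,137),.016),
'reel':(mt['green']|mt['black'],(216,184,243,209),ms['green']|ms['black'],(230,282,265,325),.028),
'pins':((HT[:,:,0]>95)&(HT[:,:,0]<130)&(HT[:,:,1]>60),(220,233,253,268),(HS[:,:,0]>95)&(HS[:,:,0]<130)&(HS[:,:,1]>60),(300,298,343,348),.013),
'red':(mt['red'],(180,205,206,243),ms['red'],(228,350,289,383),.013)}
for k,(m,a,m2,b,z) in obj.items():
    u,ha=hull(m,a);v,hb=hull(m2,b);X=tri(u,v)
    print(k,u.round(1),v.round(1),'tri',X.round(4),'top',ray('top',u,z)[:2].round(4),'side',ray('side',v,z)[:2].round(4))
    if k in('pins','red'):
        for n,h in(('top',ha),('side',hb)):
            P=np.array([ray(n,q,.02)[:2] for q in h]).astype(np.float32);r=cv2.minAreaRect(P*1000);print(n,r)
E
```

```text
cav twine [340.4 183.9] [293.9 200. ] 477.0 tri [ 0.6035 -0.0454  0.0143] top z.018 [ 0.6033 -0.0452] side [ 0.6013 -0.0417]
cav knife [295.6 189.9] [277.8 239.4] 465.0 tri [0.5951 0.0907 0.0128] top z.018 [0.5947 0.0904] side [0.5922 0.095 ]
cav pins [344.8 213.3] [329.3 206.5] 547.0 tri [ 0.512  -0.0514  0.0138] top z.018 [ 0.5122 -0.0511] side [ 0.5097 -0.0471]
cav cup [299.4 219.8] [316.1 246.3] 331.5 tri [0.5024 0.0845 0.0146] top z.018 [0.5026 0.0844] side [0.5007 0.0874]
twine [417.5 177.4] [322.4 143.4] tri [ 0.602  -0.278   0.0248] top [ 0.6029 -0.2772] side [ 0.5988 -0.2736]
cup [427.9 233.4] [381.4 155.5] tri [ 0.433  -0.2902  0.0136] top [ 0.4339 -0.2897] side [ 0.4313 -0.2871]
sq [470.4 209.7] [371.3 124.5] tri [ 0.4944 -0.4253  0.0133] top [ 0.4952 -0.4244] side [ 0.4924 -0.4213]
reel [229.3 196.1] [247.  303.2] tri [0.5871 0.2873 0.0279] top [0.5881 0.2875] side [0.586  0.2874]
pins [235.  249.5] [321.7 324.1] tri [0.4285 0.2777 0.013 ] top [0.4298 0.2778] side [0.4271 0.2777]
top ((428.93597412109375, 275.9847717285156), (37.6528434753418, 81.22428894042969), 45.162113189697266)
side ((426.86224365234375, 280.45025634765625), (41.113494873046875, 94.80874633789062), 44.69361114501953)
red [193.  226.7] [258.4 368.7] tri [0.5115 0.4036 0.0037] top [0.5069 0.4003] side [0.5118 0.4079]
top ((504.9978942871094, 397.7135314941406), (80.14520263671875, 21.278060913085938), 30.814727783203125)
side ((512.7176513671875, 411.75872802734375), (105.88648223876953, 31.21539878845215), 31.376062393188477)
```

```bash
python3 - <<'E'
from h import *
print(ray('side',(256.9,368),.01),ray('top',(192.,223.5),.015))
print(ray('top',(185.5,209.5),.015),ray('top',(201,238),.015))
E
python3 -m inch '[{"x":0.667,"y":-0.368,"az":0.506},{"x":0.667,"y":-0.368,"az":0.506},{"x":0.667,"y":-0.368,"az":0.506},{"x":0.667,"y":-0.368,"az":0.506},{"x":0.667,"y":-0.368,"az":0.506},{"x":0.667,"y":-0.368,"az":0.506},{"x":0.667,"y":-0.368,"az":0.506},{"x":0.667,"y":-0.368,"az":0.506}]'; python3 -c "
from station import *;s=sense();print(s['joints'],s['ee_rot'])"
```

```text
[0.51583579 0.40617031 0.01      ] [0.51622823 0.40254102 0.015     ]
[0.56018284 0.42178995 0.015     ] [0.47087967 0.37624543 0.015     ]
[ 9.01049949e+01  2.20876044e+01  3.89250180e-01 -2.56437818e-02
 -6.84101378e+01 -1.48158122e+01] [[ 9.67177909e-01 -2.54099825e-01 -4.12697169e-04]
 [-2.54100147e-01 -9.67176058e-01 -1.89426733e-03]
 [ 8.21821763e-05  1.93695993e-03 -9.99998121e-01]]$[0]: bad value
```

```bash
python3 -m inch '[{"jaw":0,"x":0.667,"y":-0.368,"z":0,"ax":0,"ay":0,"az":0.506},{"jaw":0,"x":0.667,"y":-0.368,"z":0,"ax":0,"ay":0,"az":0.506},{"jaw":0,"x":0.667,"y":-0.368,"z":0,"ax":0,"ay":0,"az":0.506},{"jaw":0,"x":0.667,"y":-0.368,"z":0,"ax":0,"ay":0,"az":0.506}]'; cat > st.py <<'E'
from station import *;import numpy as np
s=sense();R=s['ee_rot'];print(round(s['time_s'],2),'j',s['joints'].round(0),'tcp',s['tcp_pos'].round(4),'jaw',np.degrees(np.arctan2(R[1,1],R[0,1])).round(2),'z',R[:,2].round(3),'F',s['wrist_force'].round(1),'w',round(s['gripper_width']*87,1))
E
python3 st.py
```

```text
time_s: 0.6
tcp_pos: [0.3193, 0.5135, 0.1885]
ee_rot: [[0.994, 0.114, -0.001], [0.114, -0.993, -0.006], [-0.001, 0.006, -1.0]]
wrist_force: [-0.7, 0.1, 0.5]
gripper_width: 0.999
0.6 j [ 73.  20.  -3.   0. -67.  23.] tcp [0.3193 0.5135 0.1885] jaw -83.47 z [-0.001 -0.006 -1.   ] F [-0.7  0.1  0.5] w 86.9
```

```bash
python3 -m inch '[{"jaw":0,"x":0.659,"y":-0.363,"z":-0.2,"ax":0,"ay":0,"az":0.485},{"jaw":0,"x":0.659,"y":-0.363,"z":-0.2,"ax":0,"ay":0,"az":0.485},{"jaw":0,"x":0.659,"y":-0.363,"z":-0.2,"ax":0,"ay":0,"az":0.485},{"jaw":0,"x":0.659,"y":-0.363,"z":-0.2,"ax":0,"ay":0,"az":0.485},{"jaw":0,"x":0.659,"y":-0.363,"z":-0.2,"ax":0,"ay":0,"az":0.485},{"jaw":0,"x":0,"y":0,"z":0,"ax":0,"ay":0,"az":0}]'; python3 st.py; python3 - <<'E'
from h import *
for n in("top","side"):
    im=capture(n);cv2.imwrite(f"pics/{n}1.png",im[:,:,::-1])
a=cv2.imread("pics/top1.png")[170:290,150:310];b=cv2.imread("pics/side1.png")[250:400,180:380]
cv2.imwrite("pics/c1.png",np.vstack([cv2.resize(a,(400,300)),cv2.resize(b,(400,300))]))
E
```

```text
time_s: 1.35
tcp_pos: [0.5238, 0.3973, 0.1231]
ee_rot: [[0.854, 0.521, -0.003], [0.521, -0.854, -0.01], [-0.008, 0.007, -1.0]]
wrist_force: [0.1, 0.4, -0.1]
gripper_width: 0.999
1.35 j [ 51.  28.   0.   0. -62.  70.] tcp [0.5238 0.3973 0.1231] jaw -58.61 z [-0.003 -0.01  -1.   ] F [ 0.1  0.4 -0.1] w 86.9
```

View pics/c1.png

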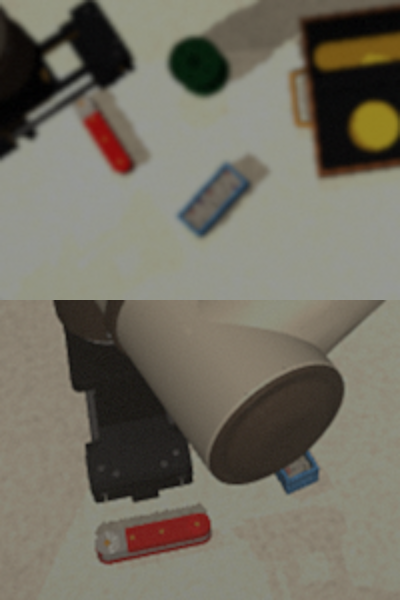

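```bash
python3 -m inch '[{"jaw":0,"x":-0.113,"y":0.12,"z":-0.5,"ax":0.057,"ay":-0.017,"az":-0.06},{"jaw":0,"x":0,"y":0,"z":-0.5,"ax":0,"ay":0,"az":0},{"jaw":0,"x":0,"y":0,"z":-0.4,"ax":0,"ay":0,"az":0},{"jaw":0,"x":0,"y":0,"z":0,"ax":0,"ay":0,"az":0}]'; python3 st.py
```

```text
time_s: 1.95
tcp_pos: [0.5118, 0.4118, 0.0422]
ee_rot: [[0.855, 0.519, 0.005], [0.519, -0.855, 0.007], [0.008, -0.003, -1.0]]
wrist_force: [0.7, 0.1, -0.2]
gripper_width: 0.999
1.95 j [ 53.  32.  -6.  -0. -52.  68.] tcp [0.5118 0.4118 0.0422] jaw -58.77 z [ 0.005  0.007 -1.   ] F [ 0.7  0.1 -0.2] w 86.9
```

```bash
python3 -m inch '[{"jaw":0,"x":0.087,"y":-0.122,"z":0,"ax":-0.03,"ay":0.03,"az":0},{"jaw":0,"x":0,"y":0,"z":0,"ax":0,"ay":0,"az":0},{"jaw":0,"x":0,"y":0,"z":-0.3,"ax":0,"ay":0,"az":0},{"jaw":0,"x":0,"y":0,"z":0,"ax":0,"ay":0,"az":0}]'; python3 st.py
```

```text
time_s: 2.45
tcp_pos: [0.5181, 0.4067, 0.0273]
ee_rot: [[0.854, 0.52, 0.004], [0.52, -0.854, 0.007], [0.007, -0.003, -1.0]]
wrist_force: [-0.2, -0.5, -0.5]
gripper_width: 0.999
2.45 j [ 52.  33.  -6.  -0. -50.  69.] tcp [0.5181 0.4067 0.0273] jaw -58.67 z [ 0.004  0.007 -1.   ] F [-0.2 -0.5 -0.5] w 86.9
```

```bash
python3 -m inch '[{"jaw":0,"x":0,"y":-0.02,"z":-0.27,"ax":-0.03,"ay":0.02,"az":0},{"jaw":0,"x":0,"y":0,"z":0,"ax":0,"ay":0,"az":0},{"jaw":0,"x":0,"y":0,"z":0,"ax":0,"ay":0,"az":0}]'; python3 st.py
```

```text
time_s: 2.82
tcp_pos: [0.5182, 0.4053, 0.0096]
ee_rot: [[0.854, 0.52, 0.0], [0.52, -0.854, 0.001], [0.001, -0.0, -1.0]]
wrist_force: [-0.3, -0.3, 0.4]
gripper_width: 1.004
2.83 j [ 52.  35.  -7.   0. -49.  69.] tcp [0.5182 0.4053 0.0096] jaw -58.66 z [ 0.     0.001 -1.   ] F [-0.3 -0.3  0.4] w 87.3
```

```bash
python3 -m inch '[{"jaw":255,"x":0,"y":0,"z":0.025,"ax":0,"ay":0,"az":0},{"jaw":255,"x":0,"y":0,"z":0,"ax":0,"ay":0,"az":0},{"jaw":255,"x":0,"y":0,"z":0,"ax":0,"ay":0,"az":0},{"jaw":255,"x":0,"y":0,"z":0,"ax":0,"ay":0,"az":0},{"jaw":255,"x":0,"y":0,"z":0,"ax":0,"ay":0,"az":0},{"jaw":255,"x":0,"y":0,"z":0,"ax":0,"ay":0,"az":0}]'; python3 st.py
```

```text
time_s: 3.58
tcp_pos: [0.5186, 0.4058, 0.0123]
ee_rot: [[0.854, 0.52, 0.002], [0.52, -0.854, 0.002], [0.003, -0.001, -1.0]]
wrist_force: [-0.3, 0.2, -0.6]
gripper_width: 0.402
3.58 j [ 52.  34.  -7.   0. -49.  69.] tcp [0.5186 0.4058 0.0123] jaw -58.66 z [ 0.002  0.002 -1.   ] F [-0.3  0.2 -0.6] w 35.0
```

```bash
python3 -m inch '[{"jaw":255,"x":0,"y":0,"z":-0.015,"ax":0,"ay":0,"az":0},{"jaw":255,"x":0,"y":0,"z":0,"ax":0,"ay":0,"az":0},{"jaw":255,"x":0,"y":0,"z":0,"ax":0,"ay":0,"az":0},{"jaw":255,"x":0,"y":0,"z":0,"ax":0,"ay":0,"az":0}]'; python3 st.py
```

```text
time_s: 4.08
tcp_pos: [0.5186, 0.4058, 0.0112]
ee_rot: [[0.854, 0.52, 0.002], [0.52, -0.854, 0.002], [0.002, -0.001, -1.0]]
wrist_force: [-0.6, 0.2, -0.9]
gripper_width: 0.018
4.08 j [ 52.  35.  -7.   0. -49.  69.] tcp [0.5186 0.4058 0.0112] jaw -58.66 z [ 0.002  0.002 -1.   ] F [-0.6  0.2 -0.9] w 1.6
```

```bash
python3 - <<'E'
from h import *
for n in("top","side"):
    im=capture(n);cv2.imwrite(f"pics/{n}2.png",im[:,:,::-1])
a=cv2.imread("pics/top2.png")[170:290,150:310];b=cv2.imread("pics/side2.png")[250:400,180:380]
cv2.imwrite("pics/c2.png",np.vstack([cv2.resize(a,(400,300)),cv2.resize(b,(400,300))]))
E
```

```text
(no output)
```

View pics/c2.png

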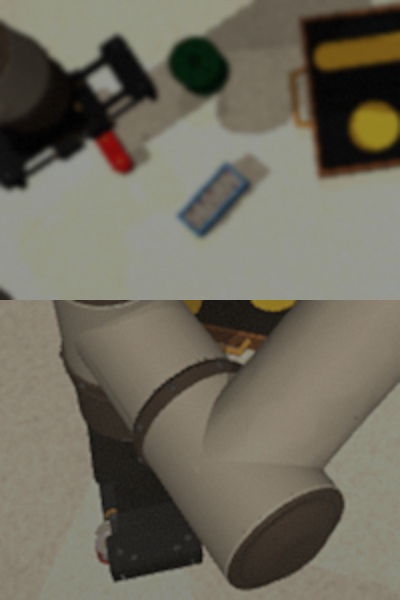

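```bash
python3 -m inch '[{"jaw":255,"x":0,"y":0,"z":0.3,"ax":0,"ay":0,"az":0},{"jaw":255,"x":0,"y":0,"z":0.8,"ax":0,"ay":0,"az":0},{"jaw":255,"x":0,"y":0,"z":0.8,"ax":0,"ay":0,"az":0},{"jaw":255,"x":0,"y":0,"z":0,"ax":0,"ay":0,"az":0}]'; python3 st.py
python3 - <<'E'
from h import *
for n in("top","side"):
    im=capture(n);cv2.imwrite(f"pics/{n}3.png",im[:,:,::-1])
a=cv2.imread("pics/top3.png")[170:290,150:310];b=cv2.imread("pics/side3.png")[250:400,180:380]
cv2.imwrite("pics/c3.png",np.vstack([cv2.resize(a,(400,300)),cv2.resize(b,(400,300))]))
E
```

```text
time_s: 4.68
tcp_pos: [0.5192, 0.4058, 0.1328]
ee_rot: [[0.854, 0.521, 0.005], [0.521, -0.854, 0.003], [0.006, -0.0, -1.0]]
wrist_force: [0.0, -0.2, 0.1]
gripper_width: 0.004
4.67 j [ 52.  28.   1.   0. -63.  69.] tcp [0.5192 0.4058 0.1328] jaw -58.62 z [ 0.005  0.003 -1.   ] F [ 0.  -0.2  0.1] w 0.3
```

View pics/c3.png

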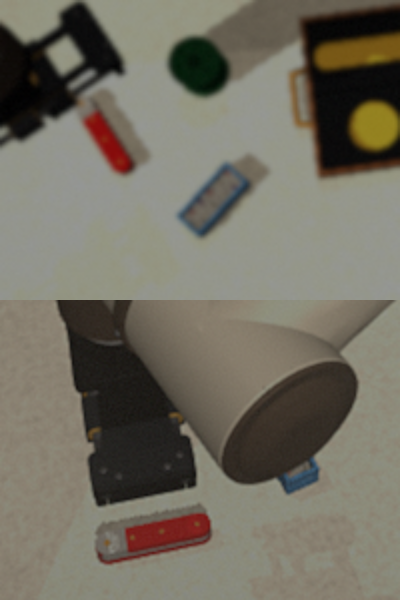

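```bash
python3 - <<'E'
from h import *
out=[]
for n,(x0,y0,x1,y1) in(("top",(130,150,290,270)),("side",(180,210,380,360))):
    im=cv2.imread(f"pics/{n}3.png");f=4
    c=cv2.convertScaleAbs(cv2.resize(im[y0:y1,x0:x1],None,fx=f,fy=f,interpolation=cv2.INTER_CUBIC),alpha=1.6)
    for X,col in(((.5192,.4058,.1328),(0,255,0)),((.5192,.4058,.2),(0,255,255)),((.517,.4045,.02),(255,0,255))):
        p=proj(n,np.array(X));print(n,X,p);q=((p-[x0,y0])*f).astype(int);cv2.circle(c,tuple(map(int,q)),5,col,2)
    cv2.imwrite(f"pics/p3{n}.png",c)
E
```

```text
top (0.5192, 0.4058, 0.1328) [177.15116636 214.88643618]
top (0.5192, 0.4058, 0.2) [168.05698064 209.78544802]
top (0.517, 0.4045, 0.02) [190.8044499  222.99600233]
side (0.5192, 0.4058, 0.1328) [249.57310308 332.74546952]
side (0.5192, 0.4058, 0.2) [245.9062966  310.76494931]
side (0.517, 0.4045, 0.02) [256.25271706 364.46708671]
```

View pics/p3top.png

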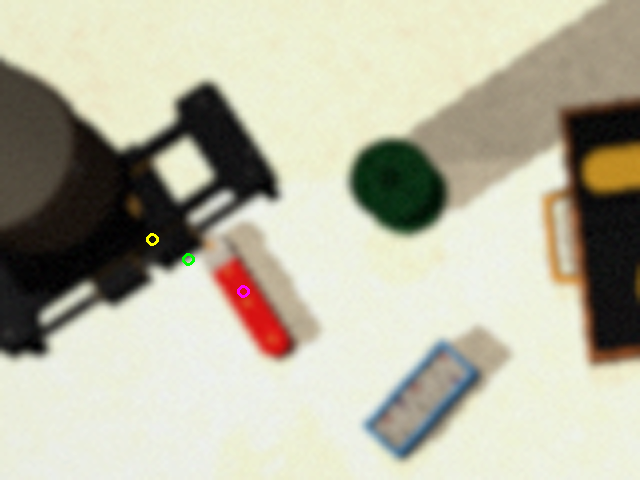

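View pics/p3side.png

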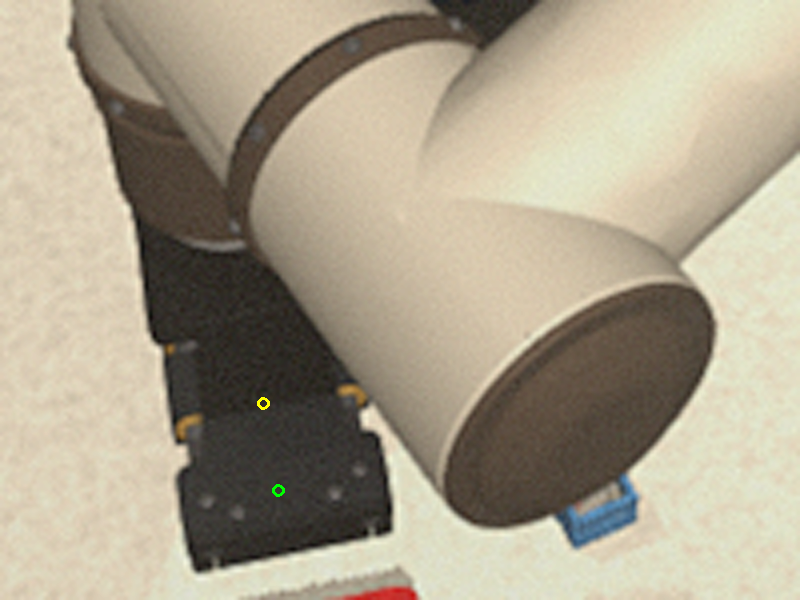

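```bash
python3 - <<'E'
from h import *
for i in(0,1,3):
    for n,b in(("top",(180,205,206,243)),("side",(228,350,289,383))):
        im=cv2.imread(f"pics/{n}{i}.png");u,hl=hull(masks(im)['red'],b);print(i,n,u.round(2))
for X in((.470,.487,.203),(.470,.487,.133)):print(proj("side",np.array(X)),proj("top",np.array(X)))
X=np.array([.568,.325,.203]);print(proj("top",X))
E
python3 - <<'E'
import cv2
im=cv2.imread("pics/side2.png")
cv2.imwrite("pics/s2z.png",cv2.convertScaleAbs(cv2.resize(im[280:400,180:340],None,fx=5,fy=5,interpolation=cv2.INTER_CUBIC),alpha=1.8))
im=cv2.imread("pics/top2.png")
cv2.imwrite("pics/t2z.png",cv2.convertScaleAbs(cv2.resize(im[170:270,130:260],None,fx=6,fy=6,interpolation=cv2.INTER_CUBIC),alpha=1.8))
E
```

```text
0 top [192.99 226.67]
0 side [258.41 368.65]
1 top [192.97 226.64]
1 side [258.78 368.6 ]
3 top [192.94 226.64]
3 side [258.54 368.66]
[254.17900928 361.82525562] [135.16377089 230.97775488]
[257.80422375 383.4667698 ] [146.63645233 235.12309918]
[199.23635282 188.73219393]
```

View pics/s2z.png

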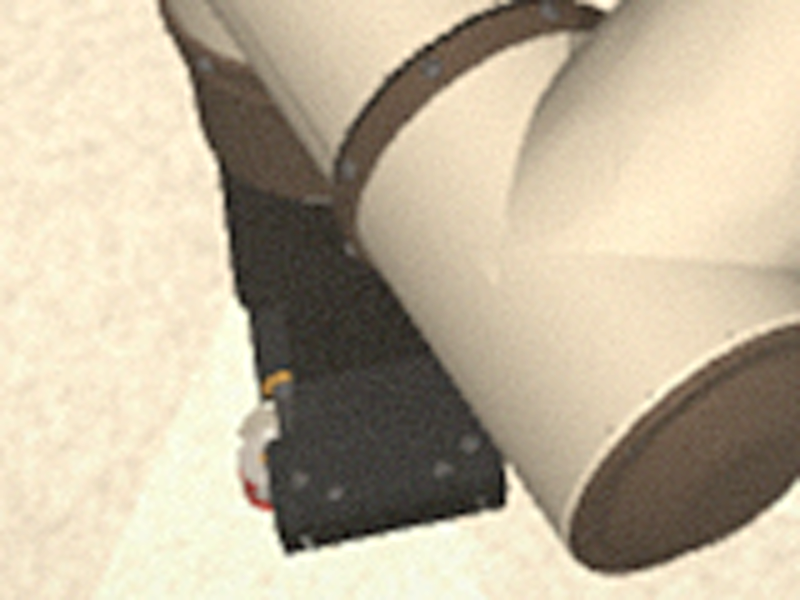

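View pics/t2z.png

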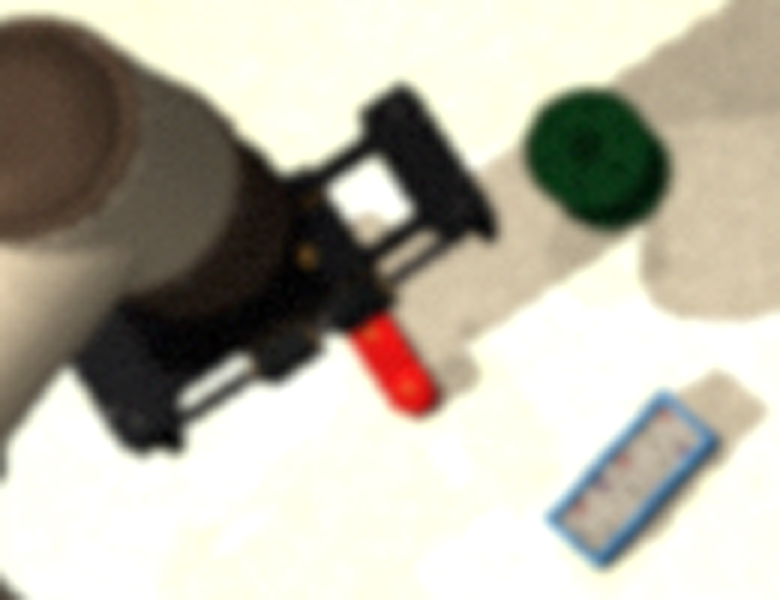

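```bash
python3 - <<'E'
from h import *
c=np.array([.5186,.4058,0]);y=np.array([.52,-.854,0]);x=np.array([.854,.52,0])
for z in(.06,.08,.1,.12):
    print(z,[proj("side",c-.095*y+s*.0375*x+[0,0,z]).round(1) for s in(-1,1)])
for z in(.08,.1,.12,.14):
    print(z,[proj("top",c+.095*y+s*.0375*x+[0,0,z]).round(1) for s in(-1,1)])
E
```

```text
0.06 [array([283.2, 398.7]), array([239.7, 408.4])]
0.08 [array([282.7, 393.4]), array([238.4, 403.2])]
0.1 [array([282.2, 388. ]), array([237.1, 397.9])]
0.12 [array([281.7, 382.3]), array([235.8, 392.3])]
0.08 [array([219.2, 210.1]), array([205.2, 189.2])]
0.1 [array([217.4, 208.6]), array([203.2, 187.5])]
0.12 [array([215.5, 207.1]), array([201.1, 185.6])]
0.14 [array([213.6, 205.5]), array([199. , 183.7])]
```

```bash
python3 -m inch '[{"jaw":0,"x":0,"y":0,"z":0,"ax":0,"ay":0,"az":0.95},{"jaw":0,"x":0,"y":0,"z":0,"ax":0,"ay":0,"az":0.95},{"jaw":0,"x":0,"y":0,"z":0,"ax":0,"ay":0,"az":0.95},{"jaw":0,"x":0,"y":0,"z":0,"ax":0,"ay":0,"az":0.95},{"jaw":0,"x":0,"y":0,"z":0,"ax":0,"ay":0,"az":0.95},{"jaw":0,"x":0,"y":0,"z":0,"ax":0,"ay":0,"az":0.95},{"jaw":0,"x":0,"y":0,"z":0,"ax":0,"ay":0,"az":0.95}]'; python3 st.py
python3 - <<'E'
from h import *
s=sense();T=s['tcp_pos'];R=s['ee_rot']
for n,(x0,y0,x1,y1) in(("top",(130,150,290,270)),("side",(180,250,380,400))):
    im=capture(n)[:,:,::-1];cv2.imwrite(f"pics/{n}4.png",im);f=4
    c=cv2.convertScaleAbs(cv2.resize(im[y0:y1,x0:x1],None,fx=f,fy=f,interpolation=cv2.INTER_CUBIC),alpha=1.6)
    for d,col in((0,(0,255,0)),(.0187,(0,255,255)),(.07,(255,0,255))):
      for k in(-.0435,.0435):
        p=proj(n,T-d*R[:,2]+k*R[:,1]);q=((p-[x0,y0])*f).astype(int);cv2.circle(c,tuple(map(int,q)),4,col,2)
    cv2.imwrite(f"pics/p4{n}.png",c)
E
```

```text
time_s: 5.65
tcp_pos: [0.5122, 0.3988, 0.1188]
ee_rot: [[-0.173, 0.985, -0.004], [0.985, 0.173, -0.021], [-0.02, -0.008, -1.0]]
wrist_force: [-1.1, -1.0, 0.1]
gripper_width: 0.718
5.65 j [ 52.  28.  -1.   1. -62. 137.] tcp [0.5122 0.3988 0.1188] jaw 9.95 z [-0.004 -0.021 -1.   ] F [-1.1 -1.   0.1] w 62.4
```

View pics/p4side.png

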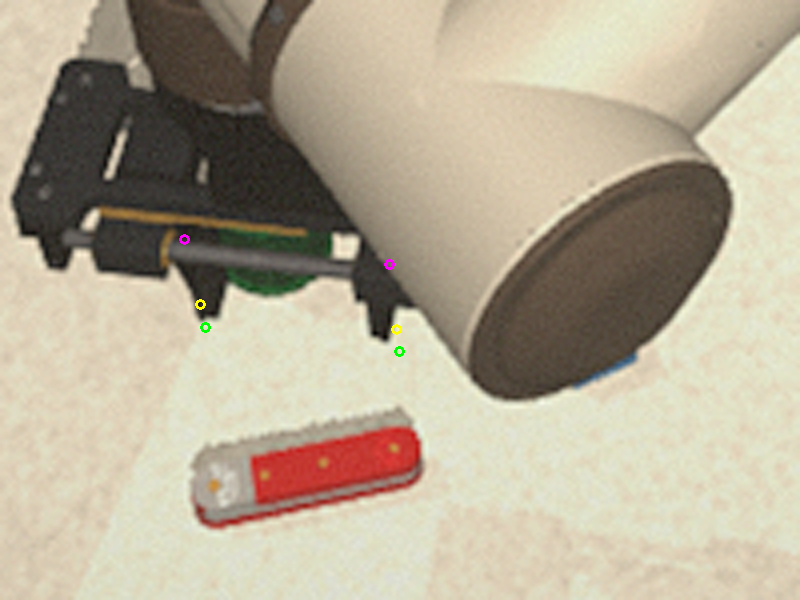

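View pics/p4top.png

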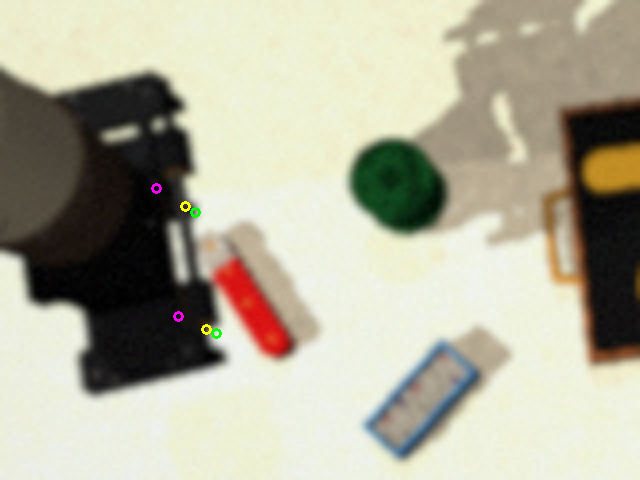

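```bash
python3 -m inch '[{"jaw":0,"x":0,"y":0,"z":0,"ax":0,"ay":0,"az":-0.95},{"jaw":0,"x":0,"y":0,"z":0,"ax":0,"ay":0,"az":-0.95},{"jaw":0,"x":0,"y":0,"z":0,"ax":0,"ay":0,"az":-0.95},{"jaw":0,"x":0,"y":0,"z":0,"ax":0,"ay":0,"az":-0.95},{"jaw":0,"x":0,"y":0,"z":0,"ax":0,"ay":0,"az":-0.95},{"jaw":0,"x":0,"y":0,"z":0,"ax":0,"ay":0,"az":-0.95},{"jaw":0,"x":0,"y":0,"z":0,"ax":0,"ay":0,"az":-0.95},{"jaw":0,"x":0,"y":0,"z":0,"ax":0,"ay":0,"az":0}]'; python3 st.py
```

```text
time_s: 6.75
tcp_pos: [0.5092, 0.3957, 0.1123]
ee_rot: [[0.871, 0.491, -0.033], [0.491, -0.871, -0.008], [-0.033, -0.01, -0.999]]
wrist_force: [0.7, -0.9, -0.2]
gripper_width: 0.997
6.75 j [ 52.  28.  -1.  -1. -62.  69.] tcp [0.5092 0.3957 0.1123] jaw -60.59 z [-0.033 -0.008 -0.999] F [ 0.7 -0.9 -0.2] w 86.8
```

```bash
python3 -m inch '[{"jaw":0,"x":0.13,"y":0.147,"z":0,"ax":0.046,"ay":-0.19,"az":0.14},{"jaw":0,"x":0,"y":0,"z":-0.6,"ax":0,"ay":0,"az":0},{"jaw":0,"x":0,"y":0,"z":-0.6,"ax":0,"ay":0,"az":0},{"jaw":0,"x":0,"y":0,"z":0,"ax":0,"ay":0,"az":0},{"jaw":0,"x":0,"y":0,"z":0,"ax":0,"ay":0,"az":0}]'; python3 st.py
```

```text
time_s: 7.38
tcp_pos: [0.5191, 0.4076, 0.0403]
ee_rot: [[0.853, 0.522, 0.009], [0.522, -0.853, 0.003], [0.009, 0.002, -1.0]]
wrist_force: [-0.4, -0.4, 0.2]
gripper_width: 1.0
7.38 j [ 52.  33.  -5.   0. -52.  69.] tcp [0.5191 0.4076 0.0403] jaw -58.56 z [ 0.009  0.003 -1.   ] F [-0.4 -0.4  0.2] w 87.0
```

```bash
python3 -m inch '[{"jaw":0,"x":-0.02,"y":-0.04,"z":-0.5,"ax":0,"ay":0.04,"az":-0.05},{"jaw":0,"x":0,"y":0,"z":0,"ax":0,"ay":0,"az":0},{"jaw":0,"x":0,"y":0,"z":0,"ax":0,"ay":0,"az":0}]'; python3 st.py;  python3 -m inch '[{"jaw":0,"x":0,"y":0,"z":-0.06,"ax":0,"ay":0,"az":0},{"jaw":0,"x":0,"y":0,"z":0,"ax":0,"ay":0,"az":0}]'; python3 st.py
```

```text
time_s: 7.75
tcp_pos: [0.521, 0.4088, 0.0162]
ee_rot: [[0.856, 0.517, 0.01], [0.517, -0.856, 0.011], [0.014, -0.004, -1.0]]
wrist_force: [-0.3, 1.0, 0.6]
gripper_width: 0.998
7.75 j [ 52.  34.  -6.   0. -48.  69.] tcp [0.521  0.4088 0.0162] jaw -58.89 z [ 0.01   0.011 -1.   ] F [-0.3  1.   0.6] w 86.8
time_s: 8.0
tcp_pos: [0.5221, 0.4101, 0.0151]
ee_rot: [[0.856, 0.517, 0.013], [0.517, -0.856, 0.014], [0.018, -0.005, -1.0]]
wrist_force: [-0.3, -0.6, 0.3]
gripper_width: 0.999
8.0 j [ 52.  34.  -7.   0. -48.  69.] tcp [0.5221 0.4101 0.0151] jaw -58.85 z [ 0.013  0.014 -1.   ] F [-0.3 -0.6  0.3] w 86.9
```

```bash
python3 -m inch '[{"jaw":0,"x":-0.07,"y":-0.08,"z":-0.07,"ax":-0.08,"ay":0.07,"az":0},{"jaw":0,"x":0,"y":0,"z":0,"ax":0,"ay":0,"az":0}]'; python3 st.py;  python3 -m inch '[{"jaw":0,"x":0,"y":0,"z":-0.06,"ax":0,"ay":0,"az":0},{"jaw":0,"x":0,"y":0,"z":0,"ax":0,"ay":0,"az":0}]'; python3 st.py
```

```text
time_s: 8.25
tcp_pos: [0.5178, 0.4051, 0.0113]
ee_rot: [[0.856, 0.517, 0.001], [0.517, -0.856, -0.0], [0.0, 0.001, -1.0]]
wrist_force: [-0.2, 0.3, -0.7]
gripper_width: 1.002
8.25 j [ 52.  35.  -7.   0. -49.  69.] tcp [0.5178 0.4051 0.0113] jaw -58.84 z [ 0.001 -0.    -1.   ] F [-0.2  0.3 -0.7] w 87.2
time_s: 8.5
tcp_pos: [0.5178, 0.4051, 0.0073]
ee_rot: [[0.856, 0.517, 0.0], [0.517, -0.856, -0.001], [-0.0, 0.001, -1.0]]
wrist_force: [-0.1, 1.0, -0.2]
gripper_width: 0.999
8.5 j [ 52.  35.  -7.   0. -48.  69.] tcp [0.5178 0.4051 0.0073] jaw -58.84 z [ 0.    -0.001 -1.   ] F [-0.1  1.  -0.2] w 86.9
```

Good control now. Continue down in small steps, feeling for the table.

```bash
for i in 1; do python3 -m inch '[{"jaw":0,"x":0,"y":0,"z":-0.05,"ax":0,"ay":0,"az":0},{"jaw":0,"x":0,"y":0,"z":0,"ax":0,"ay":0,"az":0}]'; done; python3 st.py; python3 -m inch '[{"jaw":0,"x":0,"y":0,"z":-0.04,"ax":0,"ay":0,"az":0},{"jaw":0,"x":0,"y":0,"z":0,"ax":0,"ay":0,"az":0}]'; python3 st.py
```

```text
time_s: 8.75
tcp_pos: [0.5177, 0.405, 0.0039]
ee_rot: [[0.856, 0.517, 0.0], [0.517, -0.856, -0.001], [-0.0, 0.001, -1.0]]
wrist_force: [0.1, 0.1, 0.0]
gripper_width: 1.0
8.75 j [ 52.  35.  -7.   0. -48.  69.] tcp [0.5177 0.405  0.0039] jaw -58.84 z [ 0.    -0.001 -1.   ] F [0.1 0.1 0. ] w 87.0
time_s: 9.0
tcp_pos: [0.5177, 0.405, 0.0013]
ee_rot: [[0.856, 0.517, 0.0], [0.517, -0.856, -0.001], [-0.0, 0.001, -1.0]]
wrist_force: [0.2, -0.4, 0.1]
gripper_width: 1.002
9.0 j [ 52.  35.  -7.   0. -48.  69.] tcp [0.5177 0.405  0.0013] jaw -58.84 z [ 0.    -0.001 -1.   ] F [ 0.2 -0.4  0.1] w 87.1
```

```bash
python3 -m inch '[{"jaw":0,"x":0,"y":0,"z":-0.04,"ax":0,"ay":0,"az":0},{"jaw":0,"x":0,"y":0,"z":0,"ax":0,"ay":0,"az":0}]' >/dev/null; python3 st.py; python3 -m inch '[{"jaw":0,"x":0,"y":0,"z":-0.03,"ax":0,"ay":0,"az":0},{"jaw":0,"x":0,"y":0,"z":0,"ax":0,"ay":0,"az":0}]'>/dev/null; python3 st.py
```

```text
9.25 j [ 52.  35.  -7.   0. -47.  69.] tcp [ 0.5178  0.4051 -0.0012] jaw -58.83 z [ 0.    -0.001 -1.   ] F [-0.3 -0.1 -0.7] w 86.8
9.5 j [ 52.  36.  -7.   0. -47.  69.] tcp [ 0.5178  0.4051 -0.0031] jaw -58.83 z [ 0.    -0.001 -1.   ] F [ 0.4 -0.5  0.3] w 87.0
```

```bash
python3 -m inch '[{"jaw":0,"x":0,"y":0,"z":-0.03,"ax":0,"ay":0,"az":0},{"jaw":0,"x":0,"y":0,"z":0,"ax":0,"ay":0,"az":0}]' >/dev/null; python3 st.py; python3 -m inch '[{"jaw":0,"x":0,"y":0,"z":-0.03,"ax":0,"ay":0,"az":0},{"jaw":0,"x":0,"y":0,"z":0,"ax":0,"ay":0,"az":0}]'>/dev/null; python3 st.py
```

```text
9.75 j [ 52.  36.  -7.   0. -47.  69.] tcp [ 0.5178  0.4051 -0.005 ] jaw -58.84 z [ 0.    -0.001 -1.   ] F [-0.1  0.6  0.5] w 87.1
10.0 j [ 52.  36.  -7.   0. -47.  69.] tcp [ 0.5178  0.4051 -0.0069] jaw -58.84 z [ 0.    -0.001 -1.   ] F [-0.4 -0.1  0.4] w 86.8
```

```bash
python3 -m inch '[{"jaw":0,"x":0,"y":0,"z":-0.03,"ax":0,"ay":0,"az":0},{"jaw":0,"x":0,"y":0,"z":0,"ax":0,"ay":0,"az":0}]' >/dev/null; python3 st.py
```

```text
10.25 j [ 52.  36.  -8.   0. -47.  69.] tcp [ 0.5178  0.4051 -0.0088] jaw -58.83 z [ 0.    -0.001 -1.   ] F [-1.  -0.2 -0.3] w 86.9
```

```bash
python3 -m inch '[{"jaw":0,"x":0,"y":0,"z":-0.03,"ax":0,"ay":0,"az":0},{"jaw":0,"x":0,"y":0,"z":0,"ax":0,"ay":0,"az":0}]' >/dev/null; python3 st.py
```

```text
10.5 j [ 52.  36.  -8.   0. -46.  69.] tcp [ 0.5178  0.4051 -0.0108] jaw -58.84 z [ 0.    -0.001 -1.   ] F [-0.1  0.8  0.2] w 87.0
```

```bash
python3 -m inch '[{"jaw":0,"x":0,"y":0,"z":-0.03,"ax":0,"ay":0,"az":0},{"jaw":0,"x":0,"y":0,"z":0,"ax":0,"ay":0,"az":0}]' >/dev/null; python3 st.py
```

```text
10.75 j [ 52.  36.  -8.   0. -46.  69.] tcp [ 0.5179  0.4051 -0.0127] jaw -58.84 z [ 0.    -0.001 -1.   ] F [-0.4  0.2 -0.6] w 86.8
```

```bash
python3 -m inch '[{"jaw":0,"x":0,"y":0,"z":-0.03,"ax":0,"ay":0,"az":0},{"jaw":0,"x":0,"y":0,"z":0,"ax":0,"ay":0,"az":0}]' >/dev/null; python3 st.py
```

```text
11.0 j [ 52.  36.  -8.   0. -46.  69.] tcp [ 0.5178  0.4051 -0.0146] jaw -58.83 z [ 0.    -0.001 -1.   ] F [-0.3 -0.9 -0.1] w 86.9
```

```bash
python3 - <<'E'
from h import *
n="side";im=capture(n)[:,:,::-1];cv2.imwrite("pics/side5.png",im)
a=cv2.convertScaleAbs(cv2.resize(im[280:400,180:340],None,fx=4,fy=4,interpolation=cv2.INTER_CUBIC),alpha=1.8)
cv2.imwrite("pics/s5z.png",a)
E
```

```text
(no output)
```

View pics/s5z.png

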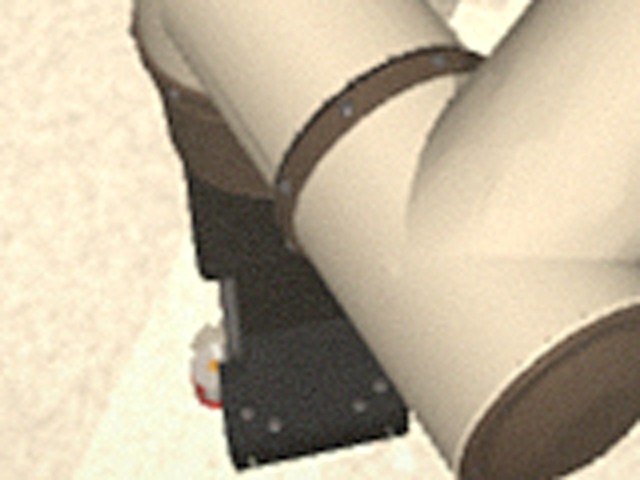

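```bash
python3 -m inch '[{"jaw":255,"x":0,"y":0,"z":0,"ax":0,"ay":0,"az":0},{"jaw":255,"x":0,"y":0,"z":0,"ax":0,"ay":0,"az":0},{"jaw":255,"x":0,"y":0,"z":0,"ax":0,"ay":0,"az":0},{"jaw":255,"x":0,"y":0,"z":0,"ax":0,"ay":0,"az":0},{"jaw":255,"x":0,"y":0,"z":0,"ax":0,"ay":0,"az":0},{"jaw":255,"x":0,"y":0,"z":0,"ax":0,"ay":0,"az":0},{"jaw":255,"x":0,"y":0,"z":0,"ax":0,"ay":0,"az":0},{"jaw":255,"x":0,"y":0,"z":0,"ax":0,"ay":0,"az":0}]' >/dev/null; python3 st.py
```

```text
12.05 j [ 52.  36.  -8.   0. -46.  69.] tcp [ 0.518   0.4054 -0.0143] jaw -58.83 z [ 0.001 -0.    -1.   ] F [-0.7 -0.6 -0.4] w 22.9
```

```bash
python3 -m inch '[{"jaw":140,"x":0,"y":0,"z":0,"ax":0,"ay":0,"az":0},{"jaw":140,"x":0,"y":0,"z":0,"ax":0,"ay":0,"az":0},{"jaw":140,"x":0,"y":0,"z":-0.03,"ax":0,"ay":0,"az":0},{"jaw":140,"x":0,"y":0,"z":0,"ax":0,"ay":0,"az":0},{"jaw":140,"x":0,"y":0,"z":-0.03,"ax":0,"ay":0,"az":0},{"jaw":140,"x":0,"y":0,"z":0,"ax":0,"ay":0,"az":0}]' >/dev/null; python3 st.py
```

```text
12.8 j [ 52.  37.  -8.   0. -45.  69.] tcp [ 0.518   0.4052 -0.0183] jaw -58.83 z [ 0.001 -0.001 -1.   ] F [-0.6  0.3 -0.5] w 39.4
```

```bash
python3 -m inch '[{"jaw":140,"x":0,"y":0,"z":-0.03,"ax":0,"ay":0,"az":0},{"jaw":140,"x":0,"y":0,"z":0,"ax":0,"ay":0,"az":0}]' >/dev/null; python3 st.py
```

```text
13.05 j [ 52.  37.  -8.   0. -45.  69.] tcp [ 0.5179  0.4052 -0.0202] jaw -58.83 z [ 0.001 -0.001 -1.   ] F [-0.2  0.6 -0.7] w 39.5
```

```bash
python3 -m inch '[{"jaw":140,"x":0,"y":0,"z":-0.03,"ax":0,"ay":0,"az":0},{"jaw":140,"x":0,"y":0,"z":0,"ax":0,"ay":0,"az":0}]' >/dev/null; python3 st.py
```

```text
13.3 j [ 52.  37.  -8.   0. -45.  69.] tcp [ 0.5179  0.4052 -0.0222] jaw -58.84 z [ 0.001 -0.001 -1.   ] F [-0.9 -0.3 -0. ] w 38.9
```

```bash
python3 -m inch '[{"jaw":140,"x":0,"y":0,"z":-0.03,"ax":0,"ay":0,"az":0},{"jaw":140,"x":0,"y":0,"z":0,"ax":0,"ay":0,"az":0}]' >/dev/null; python3 st.py
```

```text
13.55 j [ 52.  37.  -8.   0. -45.  69.] tcp [ 0.518   0.4052 -0.0241] jaw -58.83 z [ 0.001 -0.001 -1.   ] F [-0.2  0.2  0.3] w 39.3
```

```bash
python3 -m inch '[{"jaw":140,"x":0,"y":0,"z":-0.03,"ax":0,"ay":0,"az":0},{"jaw":140,"x":0,"y":0,"z":0,"ax":0,"ay":0,"az":0}]' >/dev/null; python3 st.py
```

```text
13.8 j [ 52.  37.  -8.   0. -45.  69.] tcp [ 0.518   0.4052 -0.026 ] jaw -58.83 z [ 0.001 -0.001 -1.   ] F [ 0.6 -0.3  0.5] w 39.4
```

```bash
python3 -m inch '[{"jaw":140,"x":0,"y":0,"z":-0.03,"ax":0,"ay":0,"az":0},{"jaw":140,"x":0,"y":0,"z":0,"ax":0,"ay":0,"az":0}]' >/dev/null; python3 st.py
```

```text
14.05 j [ 52.  37.  -8.   0. -44.  69.] tcp [ 0.518   0.4052 -0.0279] jaw -58.83 z [ 0.001 -0.001 -1.   ] F [ 0.4 -0.4 -0.6] w 39.4
```

```bash
python3 - <<'E'
from h import *
n="side";im=capture(n)[:,:,::-1];cv2.imwrite("pics/side6.png",im)
o=cv2.imread("pics/side5.png")
r=[cv2.convertScaleAbs(cv2.resize(i[330:400,220:300],None,fx=5,fy=5,interpolation=cv2.INTER_CUBIC),alpha=1.8) for i in(o,im)]
cv2.imwrite("pics/s6z.png",np.hstack(r))
t=capture("top")[:,:,::-1];cv2.imwrite("pics/top6.png",t);cv2.imwrite("pics/t6z.png",cv2.convertScaleAbs(cv2.resize(t[170:270,130:260],None,fx=6,fy=6,interpolation=cv2.INTER_CUBIC),alpha=1.8))
E
```

```text
(no output)
```

View pics/s6z.png

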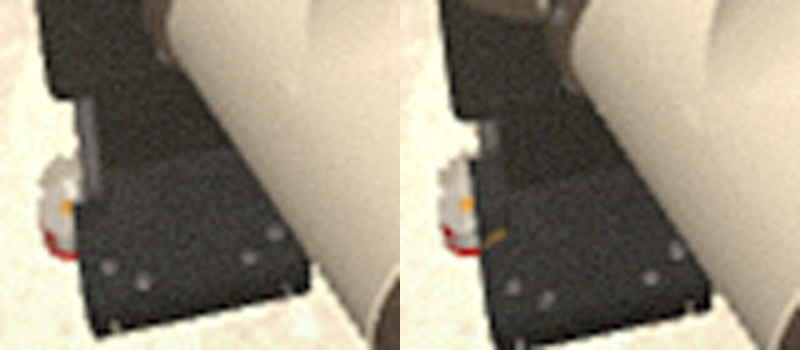

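View pics/t6z.png

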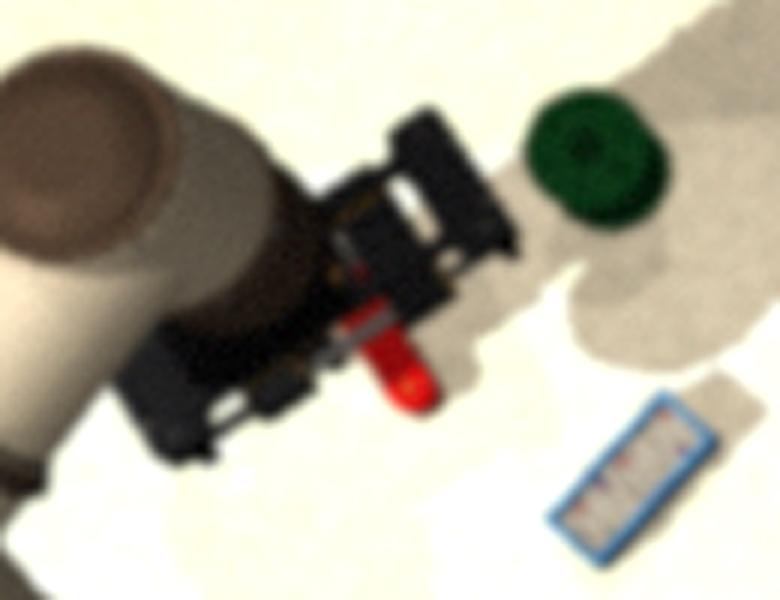

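```bash
python3 -m inch '[{"jaw":140,"x":0,"y":0,"z":-0.03,"ax":0,"ay":0,"az":0},{"jaw":140,"x":0,"y":0,"z":0,"ax":0,"ay":0,"az":0}]' >/dev/null; python3 st.py
```

```text
14.4 j [ 52.  37.  -8.   0. -44.  69.] tcp [ 0.5182  0.4054 -0.0296] jaw -58.83 z [ 0.001 -0.    -1.   ] F [0.6 0.4 0.4] w 39.2
```

```bash
python3 -m inch '[{"jaw":140,"x":0,"y":0,"z":-0.03,"ax":0,"ay":0,"az":0},{"jaw":140,"x":0,"y":0,"z":0,"ax":0,"ay":0,"az":0}]' >/dev/null; python3 st.py
```

```text
14.65 j [ 52.  37.  -8.   0. -44.  69.] tcp [ 0.5185  0.4058 -0.0294] jaw -58.78 z [ 0.002  0.    -1.   ] F [-0.1  0.4 -1. ] w 39.2
```

```bash
python3 -m inch '[{"jaw":140,"x":0,"y":0,"z":-0.03,"ax":0,"ay":0,"az":0},{"jaw":140,"x":0,"y":0,"z":0,"ax":0,"ay":0,"az":0}]' >/dev/null; python3 st.py
```

```text
14.9 j [ 52.  37.  -8.   0. -44.  69.] tcp [ 0.5188  0.4061 -0.0297] jaw -58.75 z [ 0.003  0.001 -1.   ] F [-0.3 -0.  -0.1] w 39.2
```

```bash
python3 -m inch '[{"jaw":140,"x":-0.01,"y":-0.01,"z":0.16,"ax":0,"ay":0.01,"az":0},{"jaw":140,"x":0,"y":0,"z":0,"ax":0,"ay":0,"az":0},{"jaw":255,"x":0,"y":0,"z":0,"ax":0,"ay":0,"az":0},{"jaw":255,"x":0,"y":0,"z":0,"ax":0,"ay":0,"az":0},{"jaw":255,"x":0,"y":0,"z":0,"ax":0,"ay":0,"az":0},{"jaw":255,"x":0,"y":0,"z":0,"ax":0,"ay":0,"az":0}]' >/dev/null; python3 st.py
```

```text
15.65 j [ 52.  37.  -8.   0. -45.  69.] tcp [ 0.5179  0.4051 -0.0204] jaw -58.77 z [ 0. -0. -1.] F [ 0.2 -0.9  0.7] w 22.5
```

```bash
python3 -m inch '[{"jaw":150,"x":0,"y":0,"z":0,"ax":0,"ay":0,"az":0},{"jaw":150,"x":0,"y":0,"z":0.035,"ax":0,"ay":0,"az":0},{"jaw":150,"x":0,"y":0,"z":0,"ax":0,"ay":0,"az":0},{"jaw":255,"x":0,"y":0,"z":0,"ax":0,"ay":0,"az":0},{"jaw":255,"x":0,"y":0,"z":0,"ax":0,"ay":0,"az":0},{"jaw":255,"x":0,"y":0,"z":0,"ax":0,"ay":0,"az":0}]' >/dev/null; python3 st.py;  python3 -m inch '[{"jaw":255,"x":0,"y":0,"z":0.2,"ax":0,"ay":0,"az":0},{"jaw":255,"x":0,"y":0,"z":0.7,"ax":0,"ay":0,"az":0},{"jaw":255,"x":0,"y":0,"z":0.7,"ax":0,"ay":0,"az":0},{"jaw":255,"x":0,"y":0,"z":0,"ax":0,"ay":0,"az":0}]' >/dev/null; python3 st.py
python3 - <<'E'
from h import *
n="side";im=capture(n)[:,:,::-1];cv2.imwrite("pics/side7.png",im)
t=capture("top")[:,:,::-1];cv2.imwrite("pics/top7.png",t);cv2.imwrite("pics/t7z.png",cv2.convertScaleAbs(np.hstack([cv2.resize(t[170:270,130:230],(400,400)),cv2.resize(im[300:400,180:280],(400,400))]),alpha=1.8))
E
```

```text
16.4 j [ 52.  37.  -8.   0. -45.  69.] tcp [ 0.5178  0.405  -0.0185] jaw -58.77 z [-0. -0. -1.] F [ 0.1 -0.7 -0.3] w 22.4
16.9 j [ 52.  30.  -3.   0. -57.  69.] tcp [0.5173 0.4043 0.0814] jaw -58.77 z [-0.001 -0.001 -1.   ] F [ 0.4  0.3 -1.9] w 22.2
```

View pics/t7z.png

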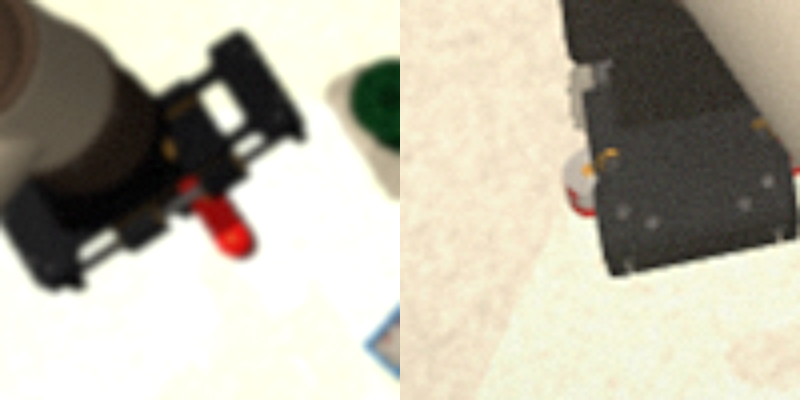

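```bash
python3 -m inch '[{"jaw":255,"x":0.107,"y":-0.43,"z":0.1,"ax":0,"ay":0,"az":-0.95},{"jaw":255,"x":0.107,"y":-0.43,"z":0.1,"ax":0,"ay":0,"az":-0.95},{"jaw":255,"x":0.107,"y":-0.43,"z":0,"ax":0,"ay":0,"az":-0.95},{"jaw":255,"x":0.107,"y":-0.43,"z":0,"ax":0,"ay":0,"az":-0.95},{"jaw":255,"x":0.107,"y":-0.43,"z":0,"ax":0,"ay":0,"az":-0.95},{"jaw":255,"x":0.107,"y":-0.43,"z":0,"ax":0,"ay":0,"az":-0.95},{"jaw":255,"x":0.107,"y":-0.43,"z":0,"ax":0,"ay":0,"az":-0.95},{"jaw":255,"x":0.107,"y":-0.43,"z":0,"ax":0,"ay":0,"az":-0.95},{"jaw":255,"x":0.107,"y":-0.43,"z":0,"ax":0,"ay":0,"az":-0.95},{"jaw":255,"x":0.107,"y":-0.43,"z":0,"ax":0,"ay":0,"az":-0.95},{"jaw":255,"x":0.107,"y":-0.43,"z":0,"ax":0,"ay":0,"az":-0.95},{"jaw":255,"x":0,"y":0,"z":0,"ax":0,"ay":0,"az":0}]' >/dev/null; python3 st.py
```

```text
18.5 j [ 25.  26. -12.  -2. -54. -10.] tcp [0.5737 0.1023 0.0692] jaw -166.91 z [-0.041  0.017 -0.999] F [-0.3  0.6 -1.3] w 22.4
```

```bash
python3 -m inch '[{"jaw":255,"x":0.35,"y":-0.197,"z":0.33,"ax":-0.1,"ay":-0.235,"az":-0.9},{"jaw":255,"x":0,"y":0,"z":0,"ax":0,"ay":0,"az":0},{"jaw":255,"x":0,"y":0,"z":0,"ax":0,"ay":0,"az":0}]' >/dev/null; python3 st.py
python3 - <<'E'
from h import *
n="side";im=capture(n)[:,:,::-1];cv2.imwrite("pics/side8.png",im)
t=capture("top")[:,:,::-1];cv2.imwrite("pics/top8.png",t);cv2.imwrite("pics/t8z.png",cv2.convertScaleAbs(np.hstack([cv2.resize(t[140:260,230:350],(400,400)),cv2.resize(im[150:310,210:370],(400,400))]),alpha=1.6))
E
```

```text
18.88 j [ 24.  25. -11.  -0. -54. -20.] tcp [0.5918 0.091  0.0852] jaw -175.78 z [-0.006  0.001 -1.   ] F [-1.2  0.1 -0.4] w 22.6
```

View pics/t8z.png

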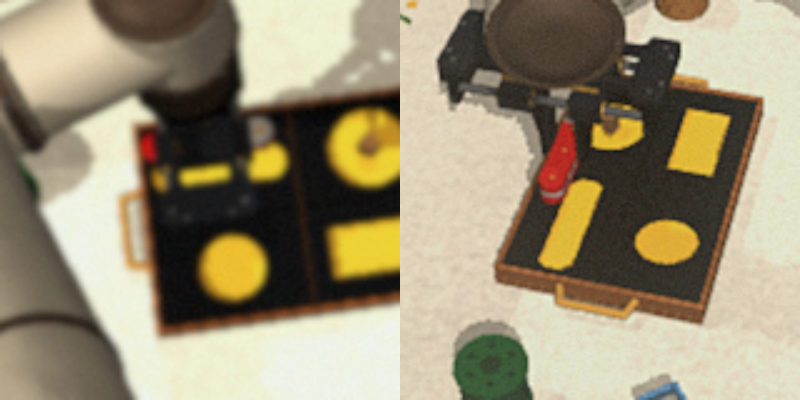

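```bash
python3 - <<'E'
from h import *
t=cv2.imread("pics/top8.png");s=cv2.imread("pics/side8.png")
a=cv2.convertScaleAbs(cv2.resize(t[160:210,260:325],None,fx=10,fy=10,interpolation=cv2.INTER_CUBIC)[:400],alpha=1.8);cv2.imwrite("pics/t8y.png",a)
b=cv2.convertScaleAbs(cv2.resize(s[185:265,250:310],None,fx=7,fy=7,interpolation=cv2.INTER_CUBIC),alpha=1.8);cv2.imwrite("pics/s8y.png",b)
c=np.array([.5947,.0905]);ex=np.array([-.066,.9978]);ey=np.array([.9978,.066])
for z in(.1,.12):
  for n in("top","side"):
    print(z,n,[proj(n,np.r_[c+k*ex,z]).round(1) for k in(-.055,0,.055)],[proj(n,np.r_[c+k*ey+.055*ex,z]).round(1) for k in(-.0115,.0115)])
E
```

```text
0.1 top [array([312.4, 180. ]), array([293.1, 182.7]), array([273.8, 185.3])] [array([274.2, 189.3]), array([273.3, 181.5])]
0.1 side [array([282.8, 196.8]), array([275.7, 213.2]), array([268. , 230.8])] [array([273.1, 231.8]), array([263. , 229.9])]
0.12 top [array([312.1, 178.1]), array([292.5, 180.8]), array([272.8, 183.5])] [array([273.3, 187.4]), array([272.4, 179.5])]
0.12 side [array([282.4, 190.4]), array([275.2, 206.9]), array([267.4, 224.5])] [array([272.6, 225.4]), array([262.3, 223.5])]
```

View pics/t8y.png

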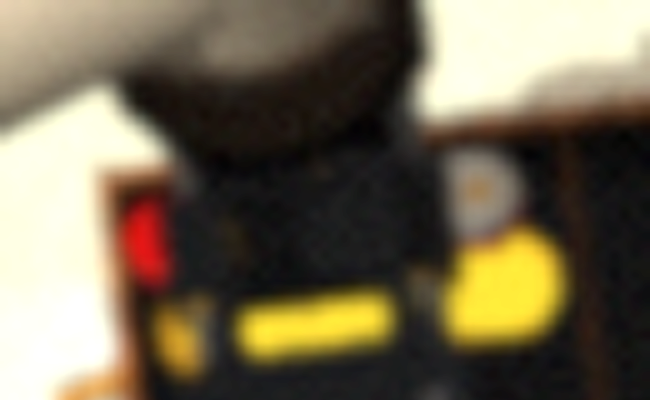

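View pics/s8y.png

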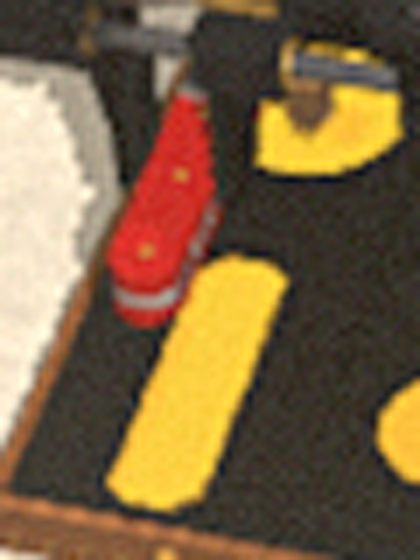

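```bash
python3 -m inch '[{"jaw":255,"x":0.05,"y":-0.01,"z":0,"ax":-0.01,"ay":-0.03,"az":-0.04},{"jaw":255,"x":0,"y":0,"z":-0.4,"ax":0,"ay":0,"az":0},{"jaw":255,"x":0,"y":0,"z":-0.4,"ax":0,"ay":0,"az":0},{"jaw":255,"x":0,"y":0,"z":-0.3,"ax":0,"ay":0,"az":0},{"jaw":255,"x":0,"y":0,"z":0,"ax":0,"ay":0,"az":0},{"jaw":255,"x":0,"y":0,"z":0,"ax":0,"ay":0,"az":0}]' >/dev/null; python3 st.py
```

```text
19.73 j [ 24.  30. -15.   0. -45. -20.] tcp [0.5955 0.0922 0.0178] jaw -175.91 z [ 0.001 -0.    -1.   ] F [-0.5  0.  -0.2] w 22.2
```

```bash
python3 -m inch '[{"jaw":255,"x":-0.013,"y":-0.028,"z":-0.2,"ax":0,"ay":0,"az":-0.03},{"jaw":255,"x":0,"y":0,"z":0,"ax":0,"ay":0,"az":0}]' >/dev/null; python3 st.py
python3 - <<'E'
from h import *
n="side";im=capture(n)[:,:,::-1];cv2.imwrite("pics/side9.png",im)
t=capture("top")[:,:,::-1];cv2.imwrite("pics/top9.png",t);cv2.imwrite("pics/t9z.png",cv2.convertScaleAbs(np.hstack([cv2.resize(t[150:230,250:330],(400,400),interpolation=cv2.INTER_CUBIC),cv2.resize(im[180:280,240:340],(400,400),interpolation=cv2.INTER_CUBIC)]),alpha=1.8))
E
```

```text
19.98 j [ 24.  31. -16.   0. -44. -20.] tcp [0.5953 0.0907 0.0062] jaw -176.22 z [ 0.003  0.001 -1.   ] F [ 0.   0.1 -0.7] w 22.2
```

View pics/t9z.png

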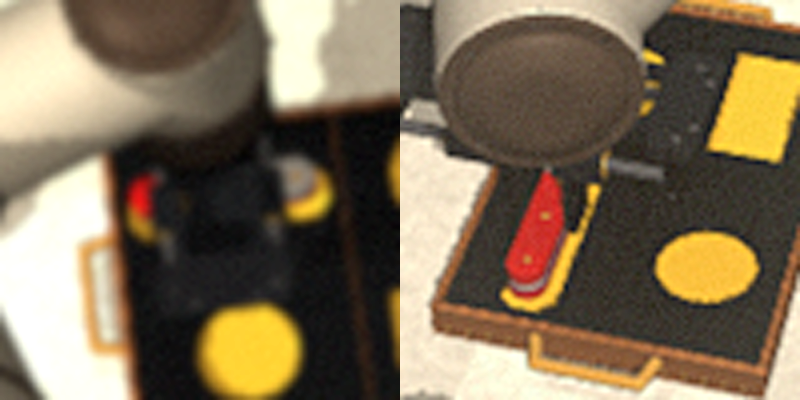

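```bash
python3 -m inch '[{"jaw":255,"x":0,"y":0,"z":-0.1,"ax":0,"ay":0.01,"az":0},{"jaw":255,"x":0,"y":0,"z":0,"ax":0,"ay":0,"az":0},{"jaw":255,"x":0,"y":0,"z":-0.06,"ax":0,"ay":0,"az":0},{"jaw":255,"x":0,"y":0,"z":0,"ax":0,"ay":0,"az":0}]' >/dev/null; python3 st.py
```

```text
20.57 j [ 24.  31. -16.   0. -43. -20.] tcp [ 0.5969  0.0913 -0.0024] jaw -176.18 z [ 0.005  0.002 -1.   ] F [ 0.3  0.3 -2.2] w 22.4
```

```bash
python3 - <<'E'
from h import *
n="side";im=capture(n)[:,:,::-1];cv2.imwrite("pics/side10.png",im)
t=capture("top")[:,:,::-1];cv2.imwrite("pics/top10.png",t);cv2.imwrite("pics/t10z.png",cv2.convertScaleAbs(np.hstack([cv2.resize(t[150:230,250:330],(400,400),interpolation=cv2.INTER_CUBIC),cv2.resize(im[205:265,250:310],(400,400),interpolation=cv2.INTER_CUBIC)]),alpha=1.8))
E
```

```text
(no output)
```

View pics/t10z.png

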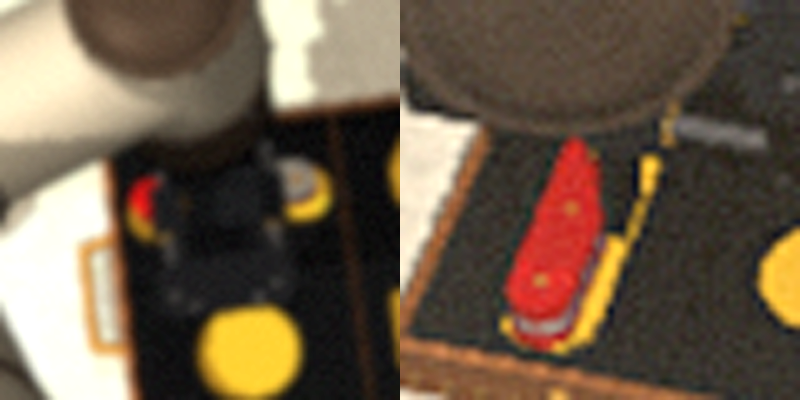

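```bash
python3 -m inch '[{"jaw":255,"x":-0.06,"y":-0.01,"z":0.02,"ax":-0.01,"ay":0.03,"az":0},{"jaw":255,"x":0,"y":0,"z":0,"ax":0,"ay":0,"az":0}]' >/dev/null; python3 st.py;python3 -m inch '[{"jaw":255,"x":0,"y":0,"z":-0.06,"ax":0,"ay":0,"az":0},{"jaw":255,"x":0,"y":0,"z":0,"ax":0,"ay":0,"az":0}]' >/dev/null; python3 st.py
```

```text
20.93 j [ 24.  31. -16.   0. -43. -20.] tcp [ 5.935e-01  9.080e-02 -5.000e-04] jaw -176.17 z [ 0. -0. -1.] F [ 0.9  0.4 -1. ] w 22.7
21.18 j [ 24.  31. -16.  -0. -43. -20.] tcp [ 0.5935  0.0909 -0.0042] jaw -176.17 z [ 0.  0. -1.] F [ 0.5  0.2 -0.9] w 22.2
```

Moving freely now. Continue.

```bash
python3 -m inch '[{"jaw":255,"x":0,"y":0,"z":-0.04,"ax":0,"ay":0,"az":0},{"jaw":255,"x":0,"y":0,"z":0,"ax":0,"ay":0,"az":0}]' >/dev/null; python3 st.py;python3 -m inch '[{"jaw":255,"x":0,"y":0,"z":-0.04,"ax":0,"ay":0,"az":0},{"jaw":255,"x":0,"y":0,"z":0,"ax":0,"ay":0,"az":0}]' >/dev/null; python3 st.py
```

```text
21.43 j [ 24.  31. -16.   0. -42. -20.] tcp [ 0.5942  0.0911 -0.0053] jaw -176.12 z [ 0.002  0.    -1.   ] F [-0.3  0.4 -1.2] w 22.5
21.68 j [ 24.  31. -16.   0. -42. -20.] tcp [ 0.5946  0.0912 -0.0052] jaw -176.05 z [ 0.002 -0.    -1.   ] F [ 0.1  1.  -1.3] w 22.8
```

```bash
python3 - <<'E'
from h import *
n="side";im=capture(n)[:,:,::-1];cv2.imwrite("pics/side11.png",im)
t=capture("top")[:,:,::-1];cv2.imwrite("pics/top11.png",t);cv2.imwrite("pics/t11z.png",cv2.convertScaleAbs(np.hstack([cv2.resize(t[150:230,250:330],(400,400),interpolation=cv2.INTER_CUBIC),cv2.resize(im[205:265,250:310],(400,400),interpolation=cv2.INTER_CUBIC)]),alpha=1.8))
E
```

```text
(no output)
```

View pics/t11z.png

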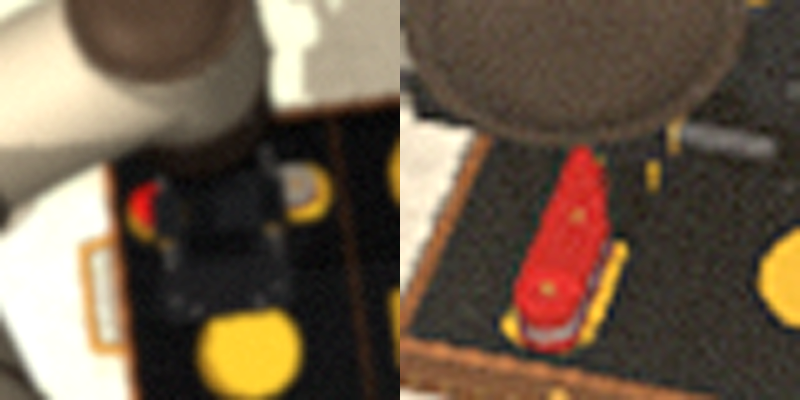

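```bash
python3 -m inch '[{"jaw":255,"x":-0.01,"y":-0.055,"z":0.04,"ax":0,"ay":0.01,"az":-0.01},{"jaw":255,"x":0,"y":0,"z":0,"ax":0,"ay":0,"az":0},{"jaw":255,"x":0,"y":0,"z":-0.06,"ax":0,"ay":0,"az":0},{"jaw":255,"x":0,"y":0,"z":0,"ax":0,"ay":0,"az":0}]' >/dev/null; python3 st.py;python3 -m inch '[{"jaw":255,"x":0,"y":0,"z":-0.05,"ax":0,"ay":0,"az":0},{"jaw":255,"x":0,"y":0,"z":0,"ax":0,"ay":0,"az":0}]' >/dev/null; python3 st.py
```

```text
22.27 j [ 24.  31. -16.   0. -42. -20.] tcp [ 0.594   0.0875 -0.0053] jaw -176.12 z [-0.    -0.001 -1.   ] F [-0.1 -0.  -0.7] w 22.7
22.52 j [ 24.  31. -16.   0. -42. -20.] tcp [ 0.5944  0.0876 -0.0052] jaw -176.04 z [ 0.001 -0.002 -1.   ] F [ 0.9 -0.1 -1.5] w 22.5
```

```bash
python3 -m inch '[{"jaw":150,"x":0,"y":0,"z":0.02,"ax":0,"ay":0,"az":0},{"jaw":150,"x":0,"y":0,"z":0,"ax":0,"ay":0,"az":0},{"jaw":150,"x":0,"y":0,"z":0.02,"ax":0,"ay":0,"az":0},{"jaw":150,"x":0,"y":0,"z":0.3,"ax":0,"ay":0,"az":0},{"jaw":150,"x":0,"y":0,"z":0.8,"ax":0,"ay":0,"az":0},{"jaw":150,"x":0,"y":0.6,"z":0.8,"ax":0,"ay":0,"az":0},{"jaw":60,"x":-0.5,"y":0.8,"z":0.3,"ax":0,"ay":0,"az":0.7},{"jaw":60,"x":-0.5,"y":0.8,"z":0,"ax":0,"ay":0,"az":0.7},{"jaw":60,"x":-0.5,"y":0.6,"z":0,"ax":0,"ay":0,"az":0.7},{"jaw":60,"x":-0.5,"y":0.4,"z":0,"ax":0,"ay":0,"az":0.7},{"jaw":60,"x":-0.5,"y":0,"z":0,"ax":0,"ay":0,"az":0.7},{"jaw":60,"x":0,"y":0,"z":0,"ax":0,"ay":0,"az":0}]' >/dev/null; python3 st.py
python3 - <<'E'
from h import *
n="side";im=capture(n)[:,:,::-1];cv2.imwrite("pics/side12.png",im)
t=capture("top")[:,:,::-1];cv2.imwrite("pics/top12.png",t);cv2.imwrite("pics/t12z.png",cv2.convertScaleAbs(np.hstack([cv2.resize(t[150:230,250:330],(400,400),interpolation=cv2.INTER_CUBIC),cv2.resize(im[205:265,250:310],(400,400),interpolation=cv2.INTER_CUBIC)]),alpha=1.8))
cv2.imwrite("pics/s12w.png",np.vstack([im[150:400,180:500]]))
E
```

```text
24.02 j [ 51.  15. -19.   0. -56. -11.] tcp [0.4387 0.2846 0.1305] jaw -140.02 z [ 0.001 -0.003 -1.   ] F [ 1.1 -0.4  0.3] w 66.5
```

View pics/t12z.png

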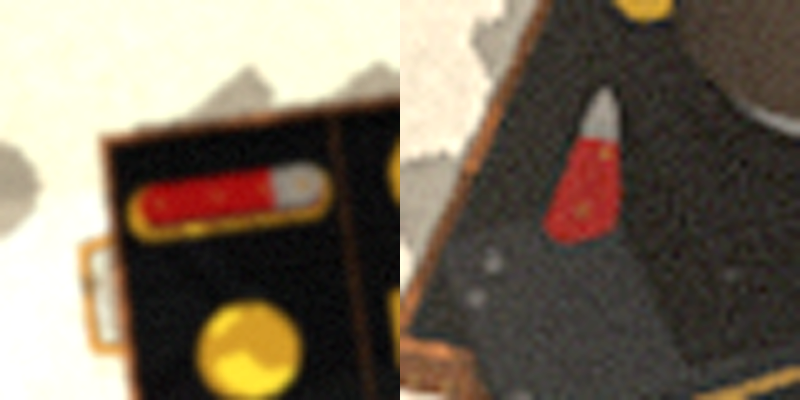

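View pics/s12w.png

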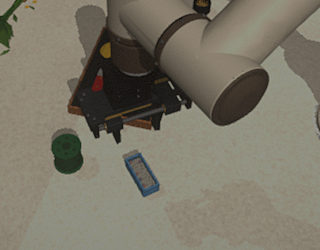

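```bash
python3 -m inch '[{"jaw":40,"x":-0.17,"y":-0.115,"z":-0.3,"ax":0.02,"ay":0,"az":0.48},{"jaw":40,"x":0,"y":0,"z":-0.6,"ax":0,"ay":0,"az":0},{"jaw":40,"x":0,"y":0,"z":-0.6,"ax":0,"ay":0,"az":0},{"jaw":40,"x":0,"y":0,"z":-0.3,"ax":0,"ay":0,"az":0},{"jaw":40,"x":0,"y":0,"z":0,"ax":0,"ay":0,"az":0},{"jaw":40,"x":0,"y":0,"z":0,"ax":0,"ay":0,"az":0}]' >/dev/null; python3 st.py
```

```text
24.88 j [ 51.  23. -27.   0. -39.  -7.] tcp [0.4371 0.2778 0.0204] jaw -135.82 z [ 0.007  0.004 -1.   ] F [-0.1 -0.3 -0.6] w 73.1
```

```bash
python3 -m inch '[{"jaw":40,"x":-0.14,"y":0,"z":-0.3,"ax":-0.02,"ay":0.04,"az":0.08},{"jaw":40,"x":0,"y":0,"z":0,"ax":0,"ay":0,"az":0},{"jaw":40,"x":0,"y":0,"z":0,"ax":0,"ay":0,"az":0}]' >/dev/null; python3 st.py
```

```text
25.25 j [ 51.  24. -29.   0. -37.  -6.] tcp [0.4317 0.2799 0.0056] jaw -135.06 z [ 0.005  0.006 -1.   ] F [0.6 0.5 0.8] w 73.4
```

```bash
python3 -m inch '[{"jaw":40,"x":-0.06,"y":-0.04,"z":-0.2,"ax":-0.03,"ay":0.03,"az":0.0},{"jaw":40,"x":0,"y":0,"z":-0.14,"ax":0,"ay":0,"az":0},{"jaw":40,"x":0,"y":0,"z":0,"ax":0,"ay":0,"az":0}]' >/dev/null; python3 st.py
```

```text
25.62 j [ 51.  26. -30.  -0. -34.  -6.] tcp [ 0.4287  0.278  -0.0149] jaw -135.08 z [ 0.002  0.002 -1.   ] F [ 0.4 -0.3  0.2] w 73.4
```

```bash
python3 -m inch '[{"jaw":255,"x":0,"y":0,"z":-0.02,"ax":0,"ay":0,"az":0},{"jaw":255,"x":0,"y":0,"z":0,"ax":0,"ay":0,"az":0},{"jaw":255,"x":0,"y":0,"z":0,"ax":0,"ay":0,"az":0},{"jaw":255,"x":0,"y":0,"z":0,"ax":0,"ay":0,"az":0},{"jaw":255,"x":0,"y":0,"z":0,"ax":0,"ay":0,"az":0},{"jaw":255,"x":0,"y":0,"z":0,"ax":0,"ay":0,"az":0}]' >/dev/null; python3 st.py;  python3 -m inch '[{"jaw":255,"x":0,"y":0,"z":0.2,"ax":0,"ay":0,"az":0},{"jaw":255,"x":0,"y":0,"z":0.7,"ax":0,"ay":0,"az":0},{"jaw":255,"x":0,"y":0,"z":0.7,"ax":0,"ay":0,"az":0},{"jaw":255,"x":0,"y":0,"z":0,"ax":0,"ay":0,"az":0}]' >/dev/null; python3 st.py
python3 - <<'E'
from h import *
n="side";im=capture(n)[:,:,::-1];cv2.imwrite("pics/side13.png",im)
t=capture("top")[:,:,::-1];cv2.imwrite("pics/top13.png",t);cv2.imwrite("pics/t13z.png",cv2.convertScaleAbs(np.hstack([cv2.resize(t[200:300,180:280],(400,400)),cv2.resize(im[250:350,260:360],(400,400))]),alpha=1.8))
E
```

```text
26.38 j [ 51.  26. -30.  -0. -34.  -6.] tcp [ 0.4289  0.2782 -0.0159] jaw -135.07 z [ 0.002  0.003 -1.   ] F [-0.4 -0.2 -0.8] w 35.8
26.88 j [ 51.  17. -24.   0. -48.  -6.] tcp [0.4289 0.278  0.0849] jaw -135.05 z [ 0.003  0.003 -1.   ] F [ 0.3  0.4 -1.2] w 35.8
```

View pics/t13z.png

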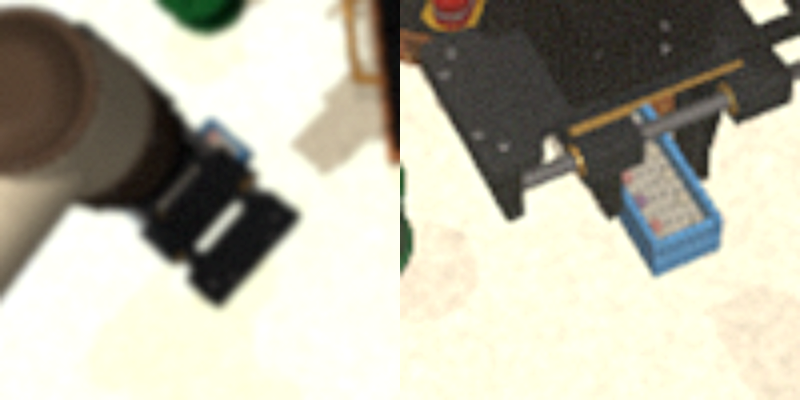

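```bash
python3 -m inch '[{"jaw":255,"x":0.173,"y":-0.67,"z":0.2,"ax":0,"ay":0,"az":-0.5},{"jaw":255,"x":0.173,"y":-0.67,"z":0.2,"ax":0,"ay":0,"az":-0.5},{"jaw":255,"x":0.173,"y":-0.67,"z":0.1,"ax":0,"ay":0,"az":-0.5},{"jaw":255,"x":0.173,"y":-0.67,"z":0,"ax":0,"ay":0,"az":-0.5},{"jaw":255,"x":0.173,"y":-0.67,"z":0,"ax":0,"ay":0,"az":-0.5},{"jaw":255,"x":0.173,"y":-0.67,"z":0,"ax":0,"ay":0,"az":-0.5},{"jaw":255,"x":0.173,"y":-0.67,"z":0,"ax":0,"ay":0,"az":-0.5},{"jaw":255,"x":0,"y":0,"z":0,"ax":0,"ay":0,"az":0},{"jaw":255,"x":0,"y":0,"z":0,"ax":0,"ay":0,"az":0}]' >/dev/null; python3 st.py
```

```text
28.1 j [ 17.  15. -24.  -0. -52.  -8.] tcp [ 0.4927 -0.017   0.1015] jaw -171.24 z [-0.028 -0.005 -1.   ] F [-0.  -0.6 -0.6] w 35.7
```

```bash
python3 -m inch '[{"jaw":255,"x":0.32,"y":-0.572,"z":0,"ax":0.03,"ay":-0.16,"az":-0.5},{"jaw":255,"x":0,"y":0,"z":0,"ax":0,"ay":0,"az":0},{"jaw":255,"x":0,"y":0,"z":-0.5,"ax":0,"ay":0,"az":0},{"jaw":255,"x":0,"y":0,"z":-0.5,"ax":0,"ay":0,"az":0},{"jaw":255,"x":0,"y":0,"z":-0.1,"ax":0,"ay":0,"az":0},{"jaw":255,"x":0,"y":0,"z":0,"ax":0,"ay":0,"az":0},{"jaw":255,"x":0,"y":0,"z":0,"ax":0,"ay":0,"az":0}]' >/dev/null; python3 st.py
```

```text
28.98 j [ 13.  22. -27.  -0. -42.  -8.] tcp [ 0.5117 -0.0455  0.0342] jaw -175.61 z [ 0.     0.002 -1.   ] F [-0.2 -0.4 -0.1] w 35.8
```

```bash
python3 -m inch '[{"jaw":255,"x":0,"y":-0.09,"z":-0.25,"ax":-0.01,"ay":0,"az":-0.06},{"jaw":255,"x":0,"y":0,"z":0,"ax":0,"ay":0,"az":0},{"jaw":255,"x":0,"y":0,"z":0,"ax":0,"ay":0,"az":0}]' >/dev/null; python3 st.py
python3 - <<'E'
from h import *
n="side";im=capture(n)[:,:,::-1];cv2.imwrite("pics/side14.png",im)
t=capture("top")[:,:,::-1];cv2.imwrite("pics/top14.png",t);cv2.imwrite("pics/t14z.png",cv2.convertScaleAbs(np.hstack([cv2.resize(t[180:250,305:375],(400,400),interpolation=cv2.INTER_CUBIC),cv2.resize(im[175:245,290:360],(400,400),interpolation=cv2.INTER_CUBIC)]),alpha=1.8))
E
```

```text
29.35 j [ 12.  23. -27.   0. -39.  -9.] tcp [ 0.5128 -0.051   0.0197] jaw -176.23 z [ 0.003  0.    -1.   ] F [ 0.  -0.1 -0.9] w 36.0
```

View pics/t14z.png

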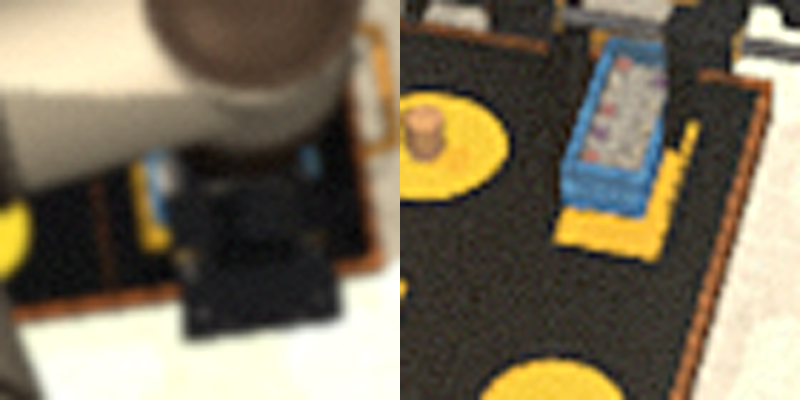

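```bash
python3 - <<'E'
from h import *
t=cv2.imread("pics/top14.png");s=cv2.imread("pics/side14.png")
f=10
cv2.imwrite("pics/t14y.png",cv2.convertScaleAbs(cv2.resize(t[200:240,322:370],None,fx=f,fy=f,interpolation=cv2.INTER_CUBIC),alpha=1.8))
c=np.array([.5119,-.0513]);ex=np.array([-.066,.9978]);ey=np.array([.9978,.066])
# predicted if case centred at cavity and bottom at z0
for z0 in(.03,.036,.042):
    print(z0,'top-face ends top:',[proj('top',np.r_[c+k*ex,z0+.026]).round(1) for k in(-.042,.042)],'side bottom corners +x end:',[proj('side',np.r_[c+.042*ex+k*ey,z0]).round(1) for k in(-.018,.018)],'topc',[proj('side',np.r_[c+.042*ex+k*ey,z0+.026]).round(1) for k in(-.018,.018)])
print('cavity floor corners side',[proj('side',np.r_[c+.0475*ex+k*ey,.01]).round(1) for k in(-.0235,.0235)],'top',[proj('top',np.r_[c+.0475*ex+k*ey,.01]).round(1) for k in(-.0235,.0235)])
E
```

```text
0.03 top-face ends top: [array([359.6, 208.7]), array([330.8, 212.8])] side bottom corners +x end: [array([332.3, 214.8]), array([317.9, 212.2])] topc [array([332.6, 207.1]), array([317.9, 204.5])]
0.036 top-face ends top: [array([359.7, 208.3]), array([330.7, 212.4])] side bottom corners +x end: [array([332.4, 213. ]), array([317.9, 210.4])] topc [array([332.7, 205.3]), array([317.9, 202.7])]
0.042 top-face ends top: [array([359.8, 207.9]), array([330.7, 211.9])] side bottom corners +x end: [array([332.5, 211.3]), array([317.9, 208.7])] topc [array([332.8, 203.5]), array([318. , 200.9])]
cavity floor corners side [array([333.8, 222.5]), array([315.1, 219.1])] top [array([330.1, 223.8]), array([327.9, 208.5])]
```

View pics/t14y.png

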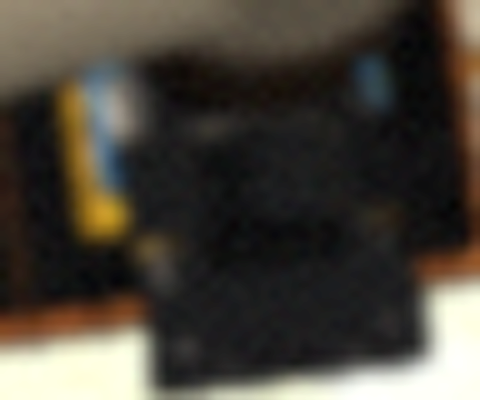

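```bash
python3 -m inch '[{"jaw":255,"x":-0.02,"y":-0.025,"z":-0.1,"ax":0,"ay":0.02,"az":0},{"jaw":255,"x":0,"y":0,"z":0,"ax":0,"ay":0,"az":0},{"jaw":255,"x":0,"y":0,"z":-0.1,"ax":0,"ay":0,"az":0},{"jaw":255,"x":0,"y":0,"z":0,"ax":0,"ay":0,"az":0}]' >/dev/null; python3 st.py
python3 - <<'E'
from h import *
n="side";im=capture(n)[:,:,::-1];cv2.imwrite("pics/side15.png",im)
t=capture("top")[:,:,::-1];cv2.imwrite("pics/top15.png",t);cv2.imwrite("pics/t15z.png",cv2.convertScaleAbs(np.hstack([cv2.resize(t[180:250,305:375],(400,400),interpolation=cv2.INTER_CUBIC),cv2.resize(im[175:245,290:360],(400,400),interpolation=cv2.INTER_CUBIC)]),alpha=1.8))
E
```

```text
29.95 j [ 12.  24. -28.  -0. -38.  -8.] tcp [ 0.5113 -0.0526  0.0069] jaw -176.25 z [-0.001  0.    -1.   ] F [-0.1  0.1 -0.4] w 35.3
```

View pics/t15z.png

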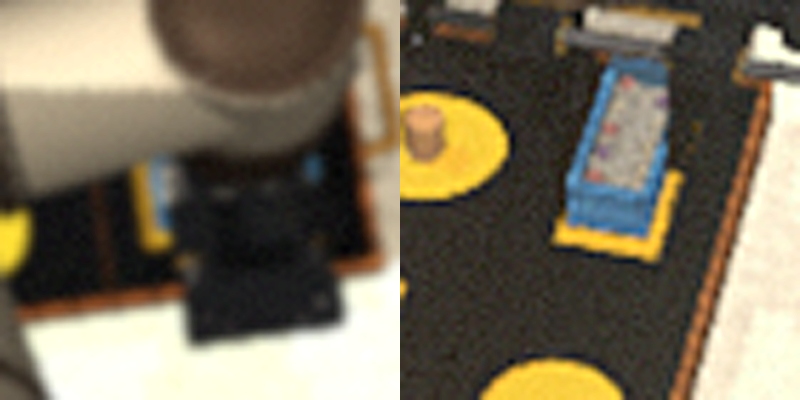

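```bash
python3 -m inch '[{"jaw":255,"x":0,"y":-0.01,"z":-0.08,"ax":0,"ay":0,"az":0},{"jaw":255,"x":0,"y":0,"z":0,"ax":0,"ay":0,"az":0},{"jaw":255,"x":0,"y":0,"z":-0.05,"ax":0,"ay":0,"az":0},{"jaw":255,"x":0,"y":0,"z":0,"ax":0,"ay":0,"az":0}]' >/dev/null; python3 st.py; python3 -m inch '[{"jaw":255,"x":0,"y":0,"z":-0.04,"ax":0,"ay":0,"az":0},{"jaw":255,"x":0,"y":0,"z":0,"ax":0,"ay":0,"az":0}]' >/dev/null; python3 st.py
```

```text
30.55 j [ 12.  25. -28.  -0. -37.  -8.] tcp [ 0.512  -0.0531 -0.0007] jaw -176.22 z [ 0.001  0.001 -1.   ] F [-0.3  0.1 -0.7] w 36.1
30.8 j [ 12.  25. -29.  -0. -36.  -8.] tcp [ 0.5125 -0.053  -0.0029] jaw -176.21 z [ 0.002  0.001 -1.   ] F [-1.6  0.3 -0.6] w 35.5
```

```bash
python3 -m inch '[{"jaw":255,"x":0,"y":0,"z":-0.03,"ax":0,"ay":0,"az":0},{"jaw":255,"x":0,"y":0,"z":0,"ax":0,"ay":0,"az":0}]' >/dev/null; python3 st.py
python3 - <<'E'
from h import *
n="side";im=capture(n)[:,:,::-1];cv2.imwrite("pics/side16.png",im)
t=capture("top")[:,:,::-1];cv2.imwrite("pics/top16.png",t);cv2.imwrite("pics/t16z.png",cv2.convertScaleAbs(np.hstack([cv2.resize(t[180:250,305:375],(400,400),interpolation=cv2.INTER_CUBIC),cv2.resize(im[175:245,290:360],(400,400),interpolation=cv2.INTER_CUBIC)]),alpha=1.8))
E
```

```text
31.05 j [ 12.  25. -29.   0. -36.  -8.] tcp [ 0.5126 -0.053  -0.0026] jaw -176.16 z [ 0.002  0.    -1.   ] F [-0.1  0.3 -1.7] w 35.8
```

View pics/t16z.png

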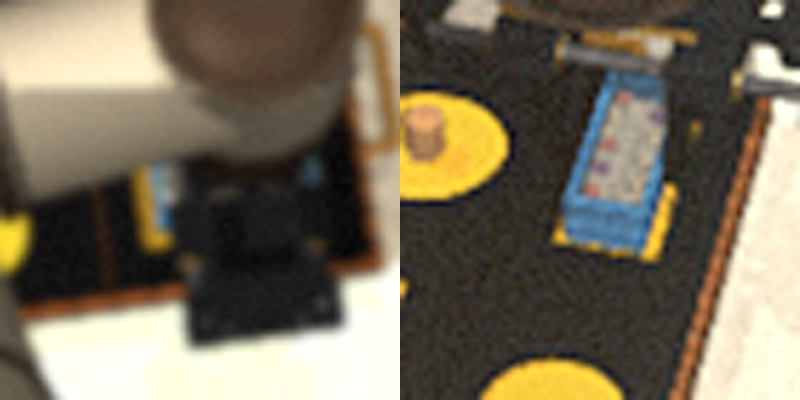

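```bash
python3 -m inch '[{"jaw":112,"x":0,"y":0,"z":0.02,"ax":0,"ay":0,"az":0},{"jaw":112,"x":0,"y":0,"z":0,"ax":0,"ay":0,"az":0},{"jaw":112,"x":0,"y":0,"z":0.15,"ax":0,"ay":0,"az":0},{"jaw":112,"x":0,"y":0,"z":0.8,"ax":0,"ay":0,"az":0},{"jaw":112,"x":0,"y":0,"z":0.8,"ax":0,"ay":0,"az":0},{"jaw":0,"x":0.2,"y":-0.5,"z":0.3,"ax":0,"ay":0,"az":0.9},{"jaw":0,"x":0.2,"y":-0.5,"z":0.2,"ax":0,"ay":0,"az":0.9},{"jaw":0,"x":0.2,"y":-0.5,"z":0,"ax":0,"ay":0,"az":0.9},{"jaw":0,"x":0.2,"y":-0.5,"z":0,"ax":0,"ay":0,"az":0.9},{"jaw":0,"x":0.2,"y":-0.5,"z":0,"ax":0,"ay":0,"az":0.9},{"jaw":0,"x":0.2,"y":-0.5,"z":0,"ax":0,"ay":0,"az":0.9},{"jaw":0,"x":0.2,"y":-0.5,"z":0,"ax":0,"ay":0,"az":0.9}]' >/dev/null; python3 st.py
python3 -m inch '[{"jaw":0,"x":0,"y":0,"z":0,"ax":0,"ay":0,"az":0.9},{"jaw":0,"x":0,"y":0,"z":0,"ax":0,"ay":0,"az":0.9},{"jaw":0,"x":0,"y":0,"z":0,"ax":0,"ay":0,"az":0},{"jaw":0,"x":0,"y":0,"z":0,"ax":0,"ay":0,"az":0}]' >/dev/null; python3 st.py
python3 - <<'E'
from h import *
n="side";im=capture(n)[:,:,::-1];cv2.imwrite("pics/side17.png",im)
t=capture("top")[:,:,::-1];cv2.imwrite("pics/top17.png",t);cv2.imwrite("pics/t17z.png",cv2.convertScaleAbs(np.hstack([cv2.resize(t[150:250,260:380],(480,400),interpolation=cv2.INTER_CUBIC),cv2.resize(im[90:270,260:395],(300,400),interpolation=cv2.INTER_CUBIC)]),alpha=1.8))
E
```

```text
32.65 j [-10.  27.   1.  -0. -64.  79.] tcp [ 0.5979 -0.2685  0.1439] jaw -110.8 z [ 0.009  0.002 -1.   ] F [-0.2  0.9  0.6] w 86.7
33.15 j [-10.  27.   1.  -0. -64.  98.] tcp [ 0.5978 -0.2713  0.1445] jaw -92.64 z [ 0.008  0.004 -1.   ] F [ 0.9 -0.5  0. ] w 87.5
```

View pics/t17z.png

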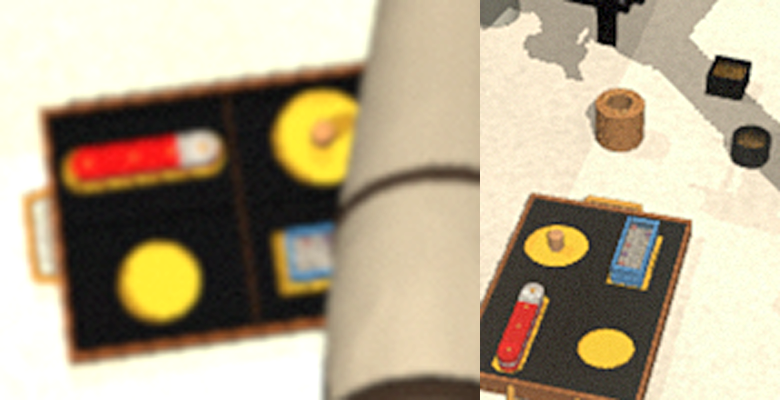

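```bash
python3 -m inch '[{"jaw":0,"x":0.07,"y":-0.108,"z":-0.3,"ax":-0.02,"ay":0.045,"az":0.6},{"jaw":0,"x":0,"y":0,"z":-0.6,"ax":0,"ay":0,"az":0},{"jaw":0,"x":0,"y":0,"z":-0.6,"ax":0,"ay":0,"az":0},{"jaw":0,"x":0,"y":0,"z":-0.1,"ax":0,"ay":0,"az":0},{"jaw":0,"x":0,"y":0,"z":0,"ax":0,"ay":0,"az":0},{"jaw":0,"x":0,"y":0,"z":0,"ax":0,"ay":0,"az":0}]' >/dev/null; python3 st.py
```

```text
34.0 j [-11.  32.  -4.   0. -53. 104.] tcp [ 0.6048 -0.2778  0.0509] jaw -86.52 z [ 0.007 -0.002 -1.   ] F [ 0.3 -0.2  0.1] w 87.1
```

```bash
python3 -m inch '[{"jaw":0,"x":-0.045,"y":0,"z":-0.2,"ax":0.01,"ay":0.04,"az":0},{"jaw":0,"x":0,"y":0,"z":0,"ax":0,"ay":0,"az":0},{"jaw":0,"x":0,"y":0,"z":0,"ax":0,"ay":0,"az":0}]' >/dev/null; python3 st.py
python3 - <<'E'
from h import *
n="side";im=capture(n)[:,:,::-1];cv2.imwrite("pics/side18.png",im)
t=capture("top")[:,:,::-1];cv2.imwrite("pics/top18.png",t);cv2.imwrite("pics/t18z.png",cv2.convertScaleAbs(np.hstack([cv2.resize(t[130:230,360:480],(480,400),interpolation=cv2.INTER_CUBIC),cv2.resize(im[90:180,270:360],(400,400),interpolation=cv2.INTER_CUBIC)]),alpha=1.8)[:, :800])
E
```

```text
34.38 j [-11.  33.  -4.   0. -52. 104.] tcp [ 0.6034 -0.2782  0.0408] jaw -86.52 z [ 0.004 -0.001 -1.   ] F [ 0.4 -0.7  0.3] w 87.1
```

View pics/t18z.png

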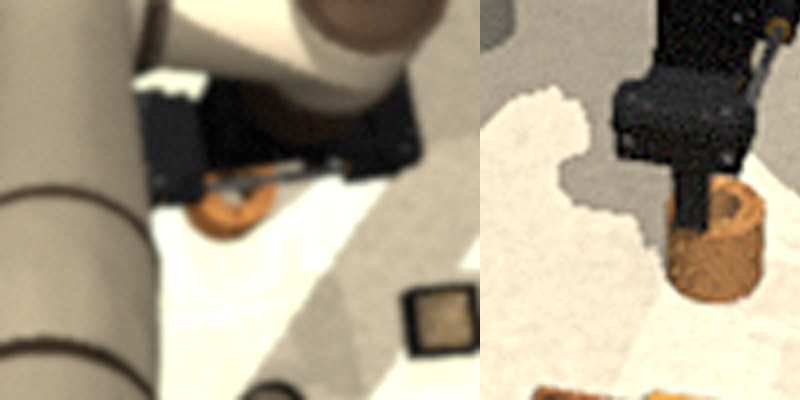

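```bash
python3 -m inch '[{"jaw":0,"x":-0.015,"y":0.0,"z":-0.3,"ax":0,"ay":0.02,"az":0},{"jaw":0,"x":0,"y":0,"z":-0.3,"ax":0,"ay":0,"az":0},{"jaw":0,"x":0,"y":0,"z":-0.15,"ax":0,"ay":0,"az":0},{"jaw":0,"x":0,"y":0,"z":0,"ax":0,"ay":0,"az":0},{"jaw":0,"x":0,"y":0,"z":0,"ax":0,"ay":0,"az":0}]' >/dev/null; python3 st.py
```

```text
35.1 j [-11.  36.  -7.   0. -47. 104.] tcp [ 0.6012 -0.2778 -0.0091] jaw -86.54 z [-0.003 -0.    -1.   ] F [-0.3  0.1  0.3] w 87.3
```

```bash
python3 -m inch '[{"jaw":255,"x":0,"y":0,"z":0,"ax":0,"ay":-0.01,"az":0},{"jaw":255,"x":0,"y":0,"z":0,"ax":0,"ay":0,"az":0},{"jaw":255,"x":0,"y":0,"z":0,"ax":0,"ay":0,"az":0},{"jaw":255,"x":0,"y":0,"z":0,"ax":0,"ay":0,"az":0},{"jaw":255,"x":0,"y":0,"z":0,"ax":0,"ay":0,"az":0}]' >/dev/null; python3 st.py;  python3 -m inch '[{"jaw":255,"x":0,"y":0,"z":0.2,"ax":0,"ay":0,"az":0},{"jaw":255,"x":0,"y":0,"z":0.7,"ax":0,"ay":0,"az":0},{"jaw":255,"x":0,"y":0,"z":0.7,"ax":0,"ay":0,"az":0},{"jaw":255,"x":0,"y":0,"z":0,"ax":0,"ay":0,"az":0}]' >/dev/null; python3 st.py
```

```text
35.73 j [-11.  36.  -7.   0. -47. 104.] tcp [ 0.602  -0.278  -0.0077] jaw -86.54 z [ 0.002 -0.001 -1.   ] F [ 0.   0.6 -0.6] w 60.8
36.23 j [-11.  30.  -1.   0. -58. 104.] tcp [ 0.6017 -0.2782  0.0929] jaw -86.53 z [ 0.002 -0.001 -1.   ] F [ 0.3  1.2 -0.9] w 61.5
```

```bash
python3 -m inch '[{"jaw":255,"x":0.01,"y":0.55,"z":0.15,"ax":0,"ay":0,"az":0},{"jaw":255,"x":0.01,"y":0.55,"z":0.1,"ax":0,"ay":0,"az":0},{"jaw":255,"x":0.01,"y":0.55,"z":0,"ax":0,"ay":0,"az":0},{"jaw":255,"x":0,"y":0.55,"z":0,"ax":0,"ay":0,"az":0},{"jaw":255,"x":0,"y":0.55,"z":0,"ax":0,"ay":0,"az":0},{"jaw":255,"x":0,"y":0.55,"z":0,"ax":0,"ay":0,"az":0},{"jaw":255,"x":0,"y":0,"z":0,"ax":0,"ay":0,"az":0},{"jaw":255,"x":0,"y":0,"z":0,"ax":0,"ay":0,"az":0}]' >/dev/null; python3 st.py
```

```text
37.23 j [  8.  24.  -9.  -0. -57.  85.] tcp [ 0.5991 -0.0746  0.1059] jaw -86.71 z [-0.005  0.    -1.   ] F [ 0.1 -0.2 -0.2] w 61.1
```

```bash
python3 -m inch '[{"jaw":255,"x":0.077,"y":0.46,"z":0,"ax":0,"ay":-0.03,"az":0.04},{"jaw":255,"x":0,"y":0,"z":-0.3,"ax":0,"ay":0,"az":0},{"jaw":255,"x":0,"y":0,"z":-0.4,"ax":0,"ay":0,"az":0},{"jaw":255,"x":0,"y":0,"z":0,"ax":0,"ay":0,"az":0},{"jaw":255,"x":0,"y":0,"z":0,"ax":0,"ay":0,"az":0}]' >/dev/null; python3 st.py
python3 - <<'E'
from h import *
n="side";im=capture(n)[:,:,::-1];cv2.imwrite("pics/side19.png",im)
t=capture("top")[:,:,::-1];cv2.imwrite("pics/top19.png",t);cv2.imwrite("pics/t19z.png",cv2.convertScaleAbs(np.hstack([cv2.resize(t[140:220,300:380],(400,400),interpolation=cv2.INTER_CUBIC),cv2.resize(im[150:230,260:340],(400,400),interpolation=cv2.INTER_CUBIC)]),alpha=1.8)[:, :800])
E
```

```text
37.85 j [ 10.  27. -12.   0. -51.  83.] tcp [ 0.6041 -0.0511  0.0635] jaw -86.65 z [ 0.001 -0.    -1.   ] F [ 0.3 -0.5 -0.7] w 61.2
```

View pics/t19z.png

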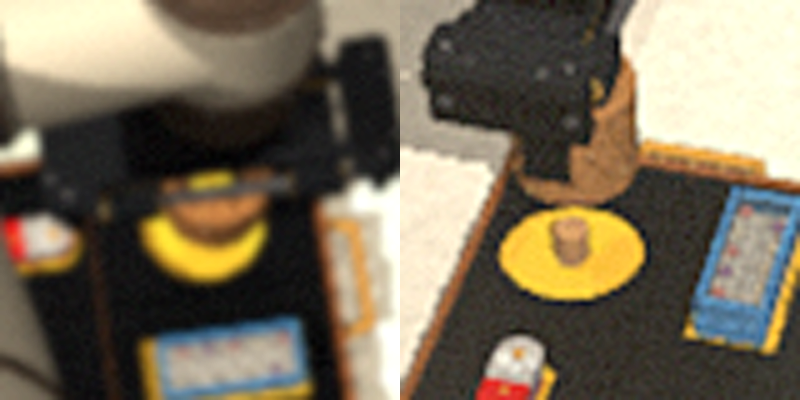

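```bash
python3 -m inch '[{"jaw":255,"x":0,"y":0.095,"z":0,"ax":0,"ay":0,"az":0.04},{"jaw":255,"x":0,"y":0,"z":-0.4,"ax":0,"ay":0,"az":0},{"jaw":255,"x":0,"y":0,"z":0,"ax":0,"ay":0,"az":0},{"jaw":255,"x":0,"y":0,"z":0,"ax":0,"ay":0,"az":0}]' >/dev/null; python3 st.py
python3 - <<'E'
from h import *
n="side";im=capture(n)[:,:,::-1];cv2.imwrite("pics/side20.png",im)
t=capture("top")[:,:,::-1];cv2.imwrite("pics/top20.png",t);cv2.imwrite("pics/t20z.png",cv2.convertScaleAbs(np.hstack([cv2.resize(t[140:220,300:380],(400,400),interpolation=cv2.INTER_CUBIC),cv2.resize(im[150:230,260:340],(400,400),interpolation=cv2.INTER_CUBIC)]),alpha=1.8)[:, :800])
T=sense()['tcp_pos'];zb=T[2]+.0077
for zz in(zb,zb+.056):
  print([proj('side',np.array([T[0]+a,T[1]+b,zz])).round(1) for a,b in((0,0),(-.031,0),(.031,0),(0,.031))],proj('top',np.array([T[0],T[1],zz])).round(1),proj('top',np.array([T[0]-.031,T[1],zz])).round(1))
E
```

```text
38.45 j [ 11.  28. -13.   0. -48.  83.] tcp [ 0.6065 -0.0442  0.0429] jaw -86.15 z [ 0.008  0.001 -1.   ] F [ 0.8 -0.1 -0.1] w 60.9
[array([292. , 189.6]), array([303.9, 192.2]), array([280.4, 187. ]), array([287.7, 197.8])] [340.1 180.1] [341.  190.3]
[array([291.3, 172.4]), array([303.5, 175.1]), array([279.3, 169.8]), array([286.9, 180.6])] [340.4 174.7] [341.3 185.3]
```

View pics/t20z.png

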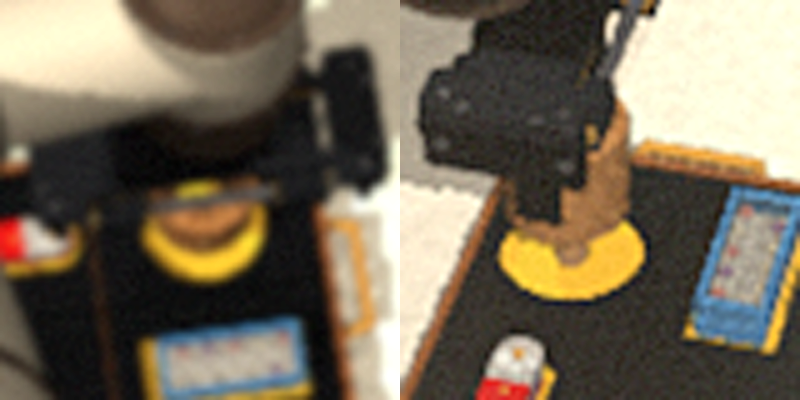

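```bash
python3 -m inch '[{"jaw":255,"x":-0.04,"y":-0.01,"z":0,"ax":-0.005,"ay":0.046,"az":0},{"jaw":255,"x":0,"y":0,"z":0,"ax":0,"ay":0,"az":0},{"jaw":255,"x":0,"y":0,"z":-0.2,"ax":0,"ay":0,"az":0},{"jaw":255,"x":0,"y":0,"z":0,"ax":0,"ay":0,"az":0}]' >/dev/null; python3 st.py;  python3 -m inch '[{"jaw":255,"x":0,"y":0,"z":-0.12,"ax":0,"ay":0,"az":0},{"jaw":255,"x":0,"y":0,"z":0,"ax":0,"ay":0,"az":0}]' >/dev/null; python3 st.py
```

```text
39.05 j [ 11.  29. -14.  -0. -47.  83.] tcp [ 0.6039 -0.0449  0.0309] jaw -86.19 z [ 0.001  0.    -1.   ] F [-0.1  0.3 -0.9] w 61.3
39.3 j [ 11.  30. -14.  -0. -46.  83.] tcp [ 0.6037 -0.0449  0.0227] jaw -86.18 z [-0. -0. -1.] F [ 0.1  1.  -0.4] w 61.3
```

```bash
python3 -m inch '[{"jaw":255,"x":0,"y":0,"z":-0.1,"ax":0,"ay":0,"az":0},{"jaw":255,"x":0,"y":0,"z":0,"ax":0,"ay":0,"az":0}]' >/dev/null; python3 st.py;  python3 -m inch '[{"jaw":255,"x":0,"y":0,"z":-0.08,"ax":0,"ay":0,"az":0},{"jaw":255,"x":0,"y":0,"z":0,"ax":0,"ay":0,"az":0}]' >/dev/null; python3 st.py
```

```text
39.55 j [ 11.  30. -14.   0. -45.  83.] tcp [ 0.6038 -0.0449  0.0163] jaw -86.19 z [-0. -0. -1.] F [ 0.3 -0.2 -0.1] w 61.6
39.8 j [ 11.  31. -15.   0. -45.  83.] tcp [ 0.6039 -0.0449  0.0113] jaw -86.18 z [-0. -0. -1.] F [ 0.4 -1.3 -1.4] w 61.4
```

```bash
python3 -m inch '[{"jaw":255,"x":0,"y":0,"z":-0.05,"ax":0,"ay":0,"az":0},{"jaw":255,"x":0,"y":0,"z":0,"ax":0,"ay":0,"az":0}]' >/dev/null; python3 st.py;  python3 -m inch '[{"jaw":255,"x":0,"y":0,"z":-0.05,"ax":0,"ay":0,"az":0},{"jaw":255,"x":0,"y":0,"z":0,"ax":0,"ay":0,"az":0}]' >/dev/null; python3 st.py
```

```text
40.05 j [ 11.  31. -15.   0. -44.  83.] tcp [ 0.604  -0.0449  0.0082] jaw -86.18 z [ 0. -0. -1.] F [-0.5  0.3  0.1] w 61.3
40.3 j [ 11.  31. -15.   0. -44.  83.] tcp [ 0.6044 -0.0448  0.0054] jaw -86.17 z [ 0.001  0.    -1.   ] F [-0.4 -0.4 -1.6] w 61.3
```

```bash
python3 -m inch '[{"jaw":255,"x":0,"y":0,"z":-0.03,"ax":0,"ay":0,"az":0},{"jaw":255,"x":0,"y":0,"z":0,"ax":0,"ay":0,"az":0}]' >/dev/null; python3 st.py; python3 -m inch '[{"jaw":30,"x":0,"y":0,"z":0.02,"ax":0,"ay":0,"az":0},{"jaw":30,"x":0,"y":0,"z":0,"ax":0,"ay":0,"az":0},{"jaw":30,"x":0,"y":0,"z":0.1,"ax":0,"ay":0,"az":0},{"jaw":30,"x":0,"y":0,"z":0.8,"ax":0,"ay":0,"az":0},{"jaw":30,"x":0,"y":0,"z":0.8,"ax":0,"ay":0,"az":0},{"jaw":30,"x":-0.3,"y":-0.5,"z":0.4,"ax":0,"ay":0,"az":0},{"jaw":30,"x":-0.6,"y":-0.7,"z":0,"ax":0,"ay":0,"az":0},{"jaw":30,"x":-0.6,"y":-0.7,"z":0,"ax":0,"ay":0,"az":0},{"jaw":30,"x":-0.5,"y":-0.7,"z":0,"ax":0,"ay":0,"az":0},{"jaw":30,"x":-0.4,"y":-0.7,"z":0,"ax":0,"ay":0,"az":0},{"jaw":30,"x":-0.3,"y":-0.5,"z":0,"ax":0,"ay":0,"az":0},{"jaw":30,"x":0,"y":0,"z":0,"ax":0,"ay":0,"az":0}]' >/dev/null; python3 st.py
python3 - <<'E'
from h import *
n="side";im=capture(n)[:,:,::-1];cv2.imwrite("pics/side21.png",im)
t=capture("top")[:,:,::-1];cv2.imwrite("pics/top21.png",t);cv2.imwrite("pics/t21z.png",cv2.convertScaleAbs(np.hstack([cv2.resize(t[150:250,260:380],(480,400),interpolation=cv2.INTER_CUBIC),cv2.resize(im[90:270,260:395],(300,400),interpolation=cv2.INTER_CUBIC)]),alpha=1.8))
E
```

```text
40.55 j [ 11.  31. -15.   0. -44.  83.] tcp [ 0.6047 -0.0447  0.0055] jaw -86.13 z [ 0.002 -0.    -1.   ] F [ 0.5  0.2 -0.7] w 61.2
42.05 j [-15.  14. -19.   0. -56. 108.] tcp [ 0.4384 -0.279   0.1406] jaw -85.99 z [ 0.009 -0.004 -1.   ] F [0.7 1.1 0.1] w 76.7
```

View pics/t21z.png

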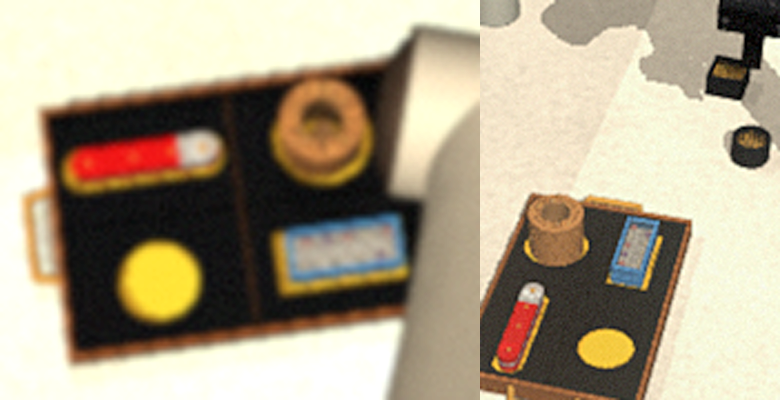

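```bash
python3 -m inch '[{"jaw":30,"x":-0.085,"y":-0.18,"z":-0.2,"ax":0.02,"ay":0.05,"az":0},{"jaw":30,"x":0,"y":0,"z":-0.6,"ax":0,"ay":0,"az":0},{"jaw":30,"x":0,"y":0,"z":-0.6,"ax":0,"ay":0,"az":0},{"jaw":30,"x":0,"y":0,"z":-0.3,"ax":0,"ay":0,"az":0},{"jaw":30,"x":0,"y":0,"z":0,"ax":0,"ay":0,"az":0},{"jaw":30,"x":0,"y":0,"z":0,"ax":0,"ay":0,"az":0}]' >/dev/null; python3 st.py
```

```text
42.9 j [-16.  22. -26.  -0. -42. 110.] tcp [ 0.4364 -0.2868  0.0334] jaw -85.4 z [-0.001  0.001 -1.   ] F [-0.4  0.5  0.1] w 76.5
```

```bash
python3 -m inch '[{"jaw":30,"x":-0.05,"y":-0.045,"z":-0.35,"ax":0,"ay":0,"az":0},{"jaw":30,"x":0,"y":0,"z":-0.25,"ax":0,"ay":0,"az":0},{"jaw":30,"x":0,"y":0,"z":0,"ax":0,"ay":0,"az":0},{"jaw":30,"x":0,"y":0,"z":0,"ax":0,"ay":0,"az":0}]' >/dev/null; python3 st.py
```

```text
43.4 j [-16.  25. -27.   0. -37. 111.] tcp [ 4.369e-01 -2.903e-01 -4.000e-04] jaw -85.27 z [ 0.006 -0.002 -1.   ] F [-0.2 -0.5  1.2] w 76.9
```

```bash
python3 -m inch '[{"jaw":30,"x":-0.07,"y":0.0,"z":-0.2,"ax":0.01,"ay":0.03,"az":0},{"jaw":30,"x":0,"y":0,"z":0,"ax":0,"ay":0,"az":0},{"jaw":30,"x":0,"y":0,"z":-0.05,"ax":0,"ay":0,"az":0},{"jaw":30,"x":0,"y":0,"z":0,"ax":0,"ay":0,"az":0}]' >/dev/null; python3 st.py
```

```text
43.9 j [-16.  27. -28.   0. -35. 111.] tcp [ 0.4332 -0.2905 -0.0153] jaw -85.26 z [ 0.002 -0.001 -1.   ] F [-0.1  0.   0.6] w 76.6
```

```bash
python3 -m inch '[{"jaw":255,"x":0,"y":0,"z":-0.01,"ax":0,"ay":0.01,"az":0},{"jaw":255,"x":0,"y":0,"z":0,"ax":0,"ay":0,"az":0},{"jaw":255,"x":0,"y":0,"z":0,"ax":0,"ay":0,"az":0},{"jaw":255,"x":0,"y":0,"z":0,"ax":0,"ay":0,"az":0},{"jaw":255,"x":0,"y":0,"z":0,"ax":0,"ay":0,"az":0},{"jaw":255,"x":0,"y":0,"z":0,"ax":0,"ay":0,"az":0}]' >/dev/null; python3 st.py;  python3 -m inch '[{"jaw":255,"x":0,"y":0,"z":0.2,"ax":0,"ay":0,"az":0},{"jaw":255,"x":0,"y":0,"z":0.7,"ax":0,"ay":0,"az":0},{"jaw":255,"x":0,"y":0,"z":0.7,"ax":0,"ay":0,"az":0},{"jaw":255,"x":0,"y":0,"z":0.3,"ax":0,"ay":0,"az":0},{"jaw":255,"x":0,"y":0,"z":0,"ax":0,"ay":0,"az":0}]' >/dev/null; python3 st.py
```

```text
44.65 j [-16.  27. -28.   0. -35. 111.] tcp [ 0.4335 -0.2905 -0.0157] jaw -85.25 z [ 0.001 -0.001 -1.   ] F [-0.1 -0.2 -0.4] w 48.5
45.27 j [-16.  17. -21.   0. -52. 111.] tcp [ 0.4314 -0.2898  0.1029] jaw -85.3 z [-0.001  0.    -1.   ] F [ 0.3  0.2 -2.7] w 48.5
```

```bash
python3 -m inch '[{"jaw":255,"x":0.13,"y":0.4,"z":0.1,"ax":0,"ay":0,"az":0},{"jaw":255,"x":0.13,"y":0.65,"z":0,"ax":0,"ay":0,"az":0},{"jaw":255,"x":0.13,"y":0.65,"z":0,"ax":0,"ay":0,"az":0},{"jaw":255,"x":0.13,"y":0.65,"z":0,"ax":0,"ay":0,"az":0},{"jaw":255,"x":0.13,"y":0.65,"z":0,"ax":0,"ay":0,"az":0},{"jaw":255,"x":0.13,"y":0.65,"z":0,"ax":0,"ay":0,"az":0},{"jaw":255,"x":0.13,"y":0.65,"z":0,"ax":0,"ay":0,"az":0},{"jaw":255,"x":0.13,"y":0.65,"z":0,"ax":0,"ay":0,"az":0},{"jaw":255,"x":0.13,"y":0.5,"z":0,"ax":0,"ay":0,"az":0},{"jaw":255,"x":0,"y":0,"z":0,"ax":0,"ay":0,"az":0},{"jaw":255,"x":0,"y":0,"z":0,"ax":0,"ay":0,"az":0}]' >/dev/null; python3 st.py
```

```text
46.65 j [ 24.  16. -24.  -1. -52.  71.] tcp [0.4927 0.0468 0.0979] jaw -85.59 z [-0.023 -0.001 -1.   ] F [ 1.  -0.1 -2.1] w 48.9
```

```bash
python3 -m inch '[{"jaw":255,"x":0.17,"y":0.6,"z":0,"ax":0,"ay":-0.13,"az":-0.06},{"jaw":255,"x":0,"y":0,"z":0,"ax":0,"ay":0,"az":0},{"jaw":255,"x":0,"y":0,"z":-0.4,"ax":0,"ay":0,"az":0},{"jaw":255,"x":0,"y":0,"z":-0.5,"ax":0,"ay":0,"az":0},{"jaw":255,"x":0,"y":0,"z":0,"ax":0,"ay":0,"az":0},{"jaw":255,"x":0,"y":0,"z":0,"ax":0,"ay":0,"az":0}]' >/dev/null; python3 st.py
```

```text
47.4 j [ 27.  20. -27.   0. -43.  66.] tcp [0.5009 0.0768 0.0424] jaw -86.65 z [-0.004 -0.002 -1.   ] F [ 0.2  0.  -2.6] w 48.6
```

```bash
python3 -m inch '[{"jaw":255,"x":0.03,"y":0.12,"z":0,"ax":0.01,"ay":-0.02,"az":0.04},{"jaw":255,"x":0,"y":0,"z":-0.3,"ax":0,"ay":0,"az":0},{"jaw":255,"x":0,"y":0,"z":0,"ax":0,"ay":0,"az":0},{"jaw":255,"x":0,"y":0,"z":0,"ax":0,"ay":0,"az":0}]' >/dev/null; python3 st.py
python3 - <<'E'
from h import *
n="side";im=capture(n)[:,:,::-1];cv2.imwrite("pics/side22.png",im)
t=capture("top")[:,:,::-1];cv2.imwrite("pics/top22.png",t);cv2.imwrite("pics/t22z.png",cv2.convertScaleAbs(np.hstack([cv2.resize(t[180:260,260:340],(400,400),interpolation=cv2.INTER_CUBIC),cv2.resize(im[200:280,280:360],(400,400),interpolation=cv2.INTER_CUBIC)]),alpha=1.8)[:, :800])
T=sense()['tcp_pos'];zb=T[2]+.0157
for zz in(zb,zb+.032):
  print([proj('side',np.array([T[0]+a,T[1]+b,zz])).round(1) for a,b in((0,0),(-.0245,0),(.0245,0),(0,.0245))],proj('top',np.array([T[0],T[1],zz])).round(1),proj('top',np.array([T[0]-.0245,T[1],zz])).round(1))
E
```

```text
47.9 j [ 28.  22. -28.   0. -40.  66.] tcp [0.5064 0.0859 0.0287] jaw -86.16 z [ 0.009  0.003 -1.   ] F [ 0.  -0.2 -1.8] w 48.6
[array([314.2, 237.7]), array([324.5, 240.2]), array([304. , 235.2]), array([310.8, 245.5])] [298.2 217.1] [298.7 225.4]
[array([314.2, 228.1]), array([324.7, 230.6]), array([303.8, 225.6]), array([310.7, 235.9])] [297.3 215. ] [297.8 223.5]
```

View pics/t22z.png

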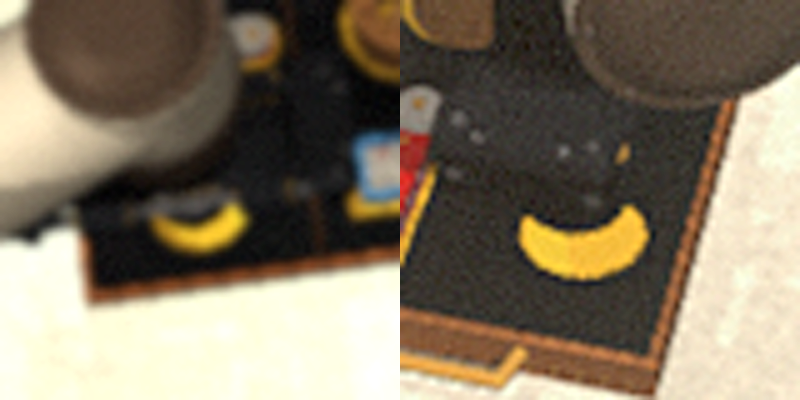

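```bash
python3 -m inch '[{"jaw":255,"x":-0.055,"y":-0.023,"z":0,"ax":-0.017,"ay":0.05,"az":0},{"jaw":255,"x":0,"y":0,"z":0,"ax":0,"ay":0,"az":0},{"jaw":255,"x":0,"y":0,"z":-0.2,"ax":0,"ay":0,"az":0},{"jaw":255,"x":0,"y":0,"z":0,"ax":0,"ay":0,"az":0}]' >/dev/null; python3 st.py
python3 - <<'E'
from h import *
n="side";im=capture(n)[:,:,::-1];cv2.imwrite("pics/side23.png",im)
t=capture("top")[:,:,::-1];cv2.imwrite("pics/top23.png",t);cv2.imwrite("pics/t23z.png",cv2.convertScaleAbs(np.hstack([cv2.resize(t[180:260,260:340],(400,400),interpolation=cv2.INTER_CUBIC),cv2.resize(im[200:280,280:360],(400,400),interpolation=cv2.INTER_CUBIC)]),alpha=2.5)[:, :800])
E
```

```text
48.5 j [ 28.  23. -28.  -0. -39.  66.] tcp [0.5026 0.0844 0.0164] jaw -86.19 z [ 0.  0. -1.] F [-0.3  0.4 -2.2] w 48.2
```

View pics/t23z.png

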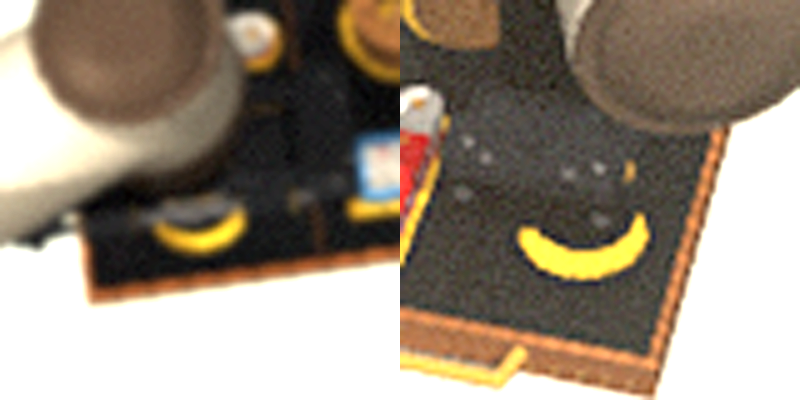

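```bash
python3 -m inch '[{"jaw":255,"x":0,"y":0,"z":-0.15,"ax":0,"ay":0,"az":0},{"jaw":255,"x":0,"y":0,"z":0,"ax":0,"ay":0,"az":0}]' >/dev/null; python3 st.py;python3 -m inch '[{"jaw":255,"x":0,"y":0,"z":-0.08,"ax":0,"ay":0,"az":0},{"jaw":255,"x":0,"y":0,"z":0,"ax":0,"ay":0,"az":0},{"jaw":255,"x":0,"y":0,"z":-0.05,"ax":0,"ay":0,"az":0},{"jaw":255,"x":0,"y":0,"z":0,"ax":0,"ay":0,"az":0}]' >/dev/null; python3 st.py
```

```text
48.85 j [ 28.  24. -29.   0. -38.  66.] tcp [0.5037 0.0848 0.0077] jaw -86.16 z [ 0.002  0.001 -1.   ] F [ 0.1 -0.6 -1.3] w 48.5
49.35 j [ 28.  24. -29.   0. -36.  66.] tcp [ 0.5039  0.0849 -0.0006] jaw -86.16 z [ 0.003  0.001 -1.   ] F [-0.  -0.  -1.3] w 48.4
```

```bash
python3 -m inch '[{"jaw":255,"x":0,"y":0,"z":-0.04,"ax":0,"ay":0.01,"az":0},{"jaw":255,"x":0,"y":0,"z":0,"ax":0,"ay":0,"az":0},{"jaw":255,"x":0,"y":0,"z":-0.03,"ax":0,"ay":0,"az":0},{"jaw":255,"x":0,"y":0,"z":0,"ax":0,"ay":0,"az":0}]' >/dev/null; python3 st.py
```

```text
49.85 j [ 28.  25. -29.  -0. -36.  66.] tcp [ 0.5045  0.0852 -0.0024] jaw -86.08 z [ 0.002  0.001 -1.   ] F [-0.6 -0.4 -2.4] w 48.1
```

Stopped at −0.0024, exactly the predicted floor. Release, rise and look.

```bash
python3 -m inch '[{"jaw":80,"x":0,"y":0,"z":0.02,"ax":0,"ay":0,"az":0},{"jaw":80,"x":0,"y":0,"z":0,"ax":0,"ay":0,"az":0},{"jaw":80,"x":0,"y":0,"z":0.1,"ax":0,"ay":0,"az":0},{"jaw":80,"x":0,"y":0,"z":0.8,"ax":0,"ay":0,"az":0},{"jaw":80,"x":0,"y":0,"z":0.8,"ax":0,"ay":0,"az":0},{"jaw":80,"x":-0.2,"y":0.5,"z":0.4,"ax":0,"ay":0,"az":0},{"jaw":80,"x":-0.3,"y":0.9,"z":0.2,"ax":0,"ay":0,"az":0},{"jaw":80,"x":-0.3,"y":0.9,"z":0,"ax":0,"ay":0,"az":0},{"jaw":80,"x":-0.3,"y":0.9,"z":0,"ax":0,"ay":0,"az":0},{"jaw":80,"x":-0.3,"y":0.9,"z":0,"ax":0,"ay":0,"az":0},{"jaw":80,"x":-0.3,"y":0.9,"z":0,"ax":0,"ay":0,"az":0},{"jaw":80,"x":0,"y":0,"z":0,"ax":0,"ay":0,"az":0}]' >/dev/null; python3 st.py
python3 -m inch '[{"jaw":80,"x":0,"y":0,"z":0,"ax":0,"ay":0,"az":0},{"jaw":80,"x":0,"y":0,"z":0,"ax":0,"ay":0,"az":0}]' >/dev/null
python3 - <<'E'
from h import *
n="side";im=capture(n)[:,:,::-1];cv2.imwrite("pics/side24.png",im)
t=capture("top")[:,:,::-1];cv2.imwrite("pics/top24.png",t);cv2.imwrite("pics/t24z.png",cv2.convertScaleAbs(np.hstack([cv2.resize(t[155:245,260:380],(480,360),interpolation=cv2.INTER_CUBIC),cv2.resize(im[170:290,240:360],(360,360),interpolation=cv2.INTER_CUBIC)[:,:320]]),alpha=2))
mt=masks(t);ms=masks(im)
print('reel',hull(mt['green']|mt['black'],(216,184,243,209))[0],'was 229.3 196.1')
print('sq',hull(mt['tan']|mt['black'],(458,198,484,221))[0],'was 470.4 209.7',hull(ms['tan']|ms['black'],(360,112,384,137))[0],'was 371.3 124.5')
E
```

```text
51.35 j [ 61.  18. -13.   0. -58.  32.] tcp [0.4001 0.395  0.1464] jaw -86.21 z [ 0.01   0.008 -1.   ] F [ 0.2 -0.5 -0. ] w 59.7
reel [229.30127298 195.96746818] was 229.3 196.1
sq [470.25164474 210.0191886 ] was 470.4 209.7 [371.38831615 124.6093929 ] was 371.3 124.5
```

View pics/t24z.png

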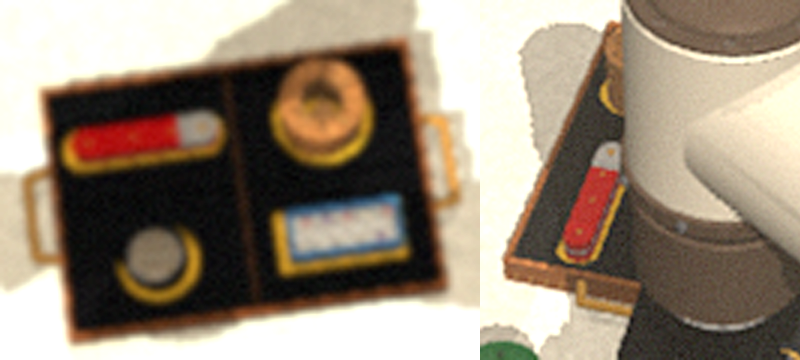

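View pics/side24.png

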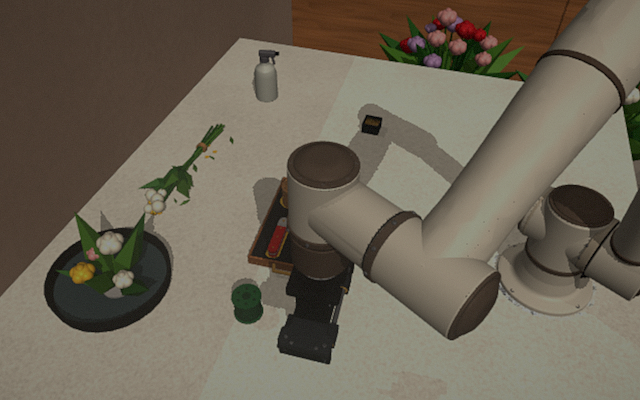

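```bash
python3 -m inch '[{"jaw":80,"x":0.3,"y":-0.9,"z":0,"ax":0,"ay":0,"az":0},{"jaw":80,"x":0.3,"y":-0.95,"z":0.05,"ax":0,"ay":0,"az":0},{"jaw":80,"x":0.2,"y":-0.95,"z":0.05,"ax":0,"ay":0,"az":0},{"jaw":80,"x":0,"y":-0.95,"z":0,"ax":0,"ay":0,"az":0},{"jaw":80,"x":0,"y":-0.95,"z":0,"ax":0,"ay":0,"az":0},{"jaw":80,"x":0,"y":-0.95,"z":0,"ax":0,"ay":0,"az":0},{"jaw":80,"x":0,"y":-0.95,"z":0,"ax":0,"ay":0,"az":0},{"jaw":80,"x":0,"y":-0.95,"z":0,"ax":0,"ay":0,"az":0},{"jaw":80,"x":0,"y":-0.95,"z":0,"ax":0,"ay":0,"az":0},{"jaw":80,"x":0,"y":-0.95,"z":0,"ax":0,"ay":0,"az":0},{"jaw":80,"x":0,"y":-0.9,"z":0,"ax":0,"ay":0,"az":0},{"jaw":80,"x":0,"y":0,"z":0,"ax":0,"ay":0,"az":0}]' >/dev/null; python3 st.py
python3 - <<'E'
from h import *
n="side";im=capture(n)[:,:,::-1];cv2.imwrite("pics/side25.png",im)
cv2.imwrite("pics/s25z.png",cv2.convertScaleAbs(cv2.resize(im[165:285,240:370],None,fx=5,fy=5,interpolation=cv2.INTER_CUBIC)[:600],alpha=1.8))
E
```

```text
53.2 j [-12.  13. -18.  -1. -58. 106.] tcp [ 0.4454 -0.2558  0.1562] jaw -87.08 z [ 0.019  0.008 -1.   ] F [-0.2  0.6 -0.3] w 59.9
```

View pics/s25z.png

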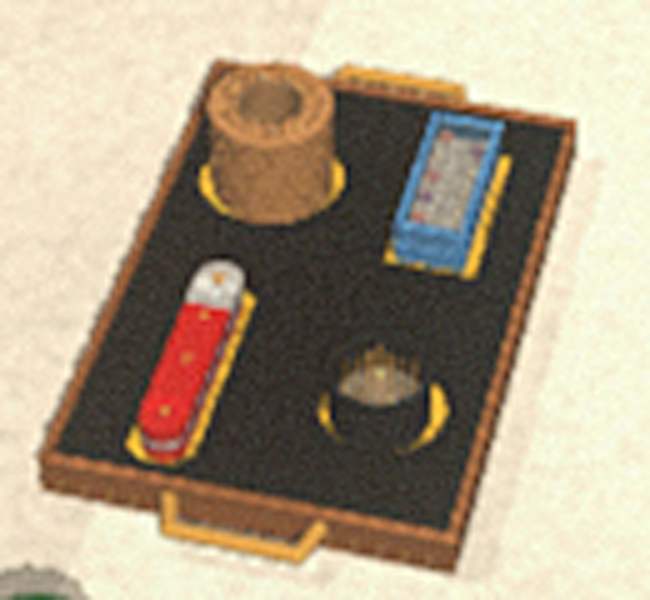

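```bash
python3 -m inch '[{"jaw":80,"x":0,"y":0,"z":0,"ax":0,"ay":0,"az":0},{"jaw":80,"x":0,"y":0,"z":0,"ax":0,"ay":0,"az":0}]' >/dev/null; python3 st.py; python3 -c "
from station import finish_job;print(finish_job())"
```

```text
53.5 j [-12.  12. -19.  -1. -58. 105.] tcp [ 0.4447 -0.2534  0.1564] jaw -86.94 z [ 0.019  0.009 -1.   ] F [ 0.4  0.7 -0.3] w 59.6
the job is handed in; nothing more can be done
None
```

I packed the knife, pin case, twine (over its post) and round cup into their own cavities and handed the job in at 53.5 s of the 104 s; no verdict was reported.

**Last checks:**
- **Seating:** the last top and side pictures show all four flat or upright, with yellow floor visible around each. The knife and case sit a little to one side of their cavities but inside the outline. I judged this by eye and did not measure final offsets in millimetres.
- **Depth:** all four stopped at the same level to within about 0.3 mm, which I took as the cavity floor.
- **Wire reel and square cup:** both are within about 0.3 px (under 1 mm) of where they started.
- **Clearance:** the gripper was about 0.17 m up, clear of everything, when I handed in.

**What failed or disagreed:**
- **Height reading:** the measured tool height read about 30 mm too low, so my first grasp closed on air above the knife without touching it. I felt for the table to calibrate this and worked with that offset from then on.
- **Force reading:** the wrist force showed almost nothing on contact, so I judged contact by where motion stopped.
- **Floor height:** contact put the cavity floors at about 13 mm, while the cameras gave about 10 mm.
- **Camera agreement:** the two views differed by 2–5 mm in places.

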